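# Reverse the puppet parts into the build rack

### The arm

A 7-joint arm with a two-finger parallel gripper is mounted at the origin on the work surface. World frame = base frame: x ahead of the robot, y to its left, z up, the work surface at z = 0. Lengths are in m, angles in rad, forces in N, time in s.
With the tool pointing down it reaches from about 0.425 to 0.925 m from the base axis. Payload 6.8 kg.
Tool frame: the origin (TCP) lies on the mounting face of the last link; the fingertips stand 173 mm ahead of it and the grasp point (between the pads) lies 155 mm ahead of it; z points along the fingers, y is the line along which they close (so a half turn about z gives the same grasp; the last joint's range is limited). The gripper opens to 85 mm and grips with 20 to 120 N. Pads are 22 mm wide; open, the fingers measure 114 mm over their backs; the gripper's body (76 mm by 85 mm) begins 54 mm behind the grasp point. The pads swing forward as they close: fully open they stand 13 mm farther back than shut.
Start: joints at [-1.404, 0.477, 0.022, 1.555, -0.011, 1.109, -0.083], TCP at [0.183, 0.65, 0.405] pointing down, gripper open.
Joint ranges: [-2.96, 2.96], [-0.34, 2.1], [-1.41, 1.46], [0.24, 2.44], [-1.37, 4.51], [0.17, 1.92], [-2.96, 2.96]. Speed limits (rad/s): [2.39, 2.39, 3.14, 3.14, 3.14, 3.14, 3.14].

### API

Orientations are given as a rotation vector (axis times angle).
In Python, from bench import r gives the robot as it stands.
- The arm moves only by the tool arm_command, never from a script. Its argument "plan" is a list of rows, each an object of numbers: "claw": the closure, from 0 (fully open) to 1 (shut); "tx", "ty", "tz": the shift along the tool's x, y, z in m; "ax", "ay", "az": the turn, a rotation vector about the tool's x, y, z in degrees. A call has exactly 10 rows; each row shifts and turns the commanded pose from where the row before left it, along the tool's axes as they then stand; what a row does not reach is not made up. A row lasts 1/12 s, in which the tool goes at most 41.7 mm and 7.16 degrees, less where a joint would pass 70% of its speed; a pose out of reach is approached as far as the arm can. A call is refused whole if a number of a shift passes 0.0417 or a number of a turn 7.16, either way. A call with a gripper value outside its range is refused whole. The fingers move at their own pace and stop on an object; "squeeze" is the grip in N (left out, the last holds). Time passes only in rows, so rows that do not move let the fingers close, or fill a call up. It gives the time, the measured TCP pose, the force, the opening and the grip force at its end, in the units of the state.
- r.get_obs(): the state, without advancing time (a new reading comes with each control period).
- r.grab_frame(name): name is "scene" or "top"; returns the picture (400x640x3 uint8, red, green, blue); there is no depth.
- r.camera_model(name): a dict with "fx", "fy", "cx", "cy" (pixels), "position" and "orientation" of the camera in the world. Camera axes: x right, y up, looking along -z (the intrinsics and any distortion apply to the point x, -y, -z); pixel columns grow to the right and rows downward; lengths in m; the calibration is good to about 2 mm. A picture is of the moment at which its call begins. camera_model takes no time and is no camera call.
- r.hand_in(): hands the job in; it is judged then, once.
Trained networks look in the newest picture that a camera, given by its name, has taken for a name from the list of things; names that differ only in an ending like _2 or _b are one class to them, and where a whole thing is asked for, a point or a joint stands for the part that bears it (a point fixed in the world has none). Each returns a list of dicts, best first, with "confidence" (0 to 1); they miss things now and then, are a little off and sometimes report something else, mostly with a low value. They report only what shows in the picture. A call takes as long as a camera call. They do not tell look-alikes from the thing itself.
- r.boxes_of(target, camera): "location" ([x, y, z] in m, in the coordinates of the camera as it stood for that picture, good to about 4 mm: the middle of the surface that is visible of it).
- r.tip_of(target, camera): "location" ([x, y, z] in m, in the coordinates of the camera as it stood for that picture, good to about 4 mm: a listed point, or the origin of a listed thing).
The state is a dict: "clock": time; "joints": joint angles; "qvel": joint speeds; "tau": joint torques, N m; "tcp_pos": TCP position; "orientation": TCP orientation; "contact_force": force on the tool from outside, world axes, zero at the start; "moment": the same for the moment, N m; "grip_width": finger opening in m; "gripper_force": force on a finger pad.
Only numpy, scipy, OpenCV 4.12 (cv2) and the standard library are available. Lean on these libraries where they do the work, as an engineer would, in place of code of your own. Each camera call takes 0.05 s, during which the arm holds its last target. There are 200 camera calls.

### The job

The four puppet parts in the strip-down rack stand in the order in which they came off; move them to the empty build rack in the reverse order, so that the part nearest the brass knob on the strip-down rack ends farthest from the knob on the build rack, and so on along the row. Stand each part upright in the middle of its own bay, let go, and do not knock any of them over.

Things in the scene. Friction and masses are not known exactly. Their poses are not given: they have to be found in the camera images.
- strip_rack: Fixed dark steel rack, 88 (own x) by 366 mm. Four bays in a row, centres at own y = -120, -40, 40, 120 mm, x = 0; each 72 mm square inside, floor 18 mm above the bench, ribs round it 8 mm thick, 6 mm above the floor. A cork pad in each bay; the parts stand on these. Brass knob (18 mm wide, top 45 mm above bench) at the +y end, y = 184 mm. Origin: on the bench under the row's middle; z up.
- build_rack: Fixed pale plywood rack with brown wooden ribs, bays bare (no pads) and empty at the start. Same sizes, bays, ribs, brass knob at the +y end, origin and axes as strip_rack: bay centres at own y = -120, -40, 40, 120 mm, x = 0, floor 18 mm above the bench.
- torso: White porcelain puppet torso, loose, 0.13-0.25 kg, round about upright z, 78 mm high: foot 44 mm across, waist 34 at 24 mm up, chest 44 from 45 to 58 mm up, neck 18. Copper shoulder stubs (12 mm thick, 52 mm up) on its own +y and -y sides, 58 mm over both. Grip it across its own x. Origin: centre of its underside.
- head: Beechwood puppet head on a short neck, loose, 0.05-0.1 kg, round about upright z, 63 mm high: neck collar 36 mm across and 8 mm high, head 48 mm across from 31 to 41 mm up. Small round nose to its own +y, 31 mm from the axis. Grip it across its own x. Origin: centre of its underside.
- hip: Beechwood puppet hip block, loose, 0.06-0.11 kg: a box 36 mm (own x) by 52 mm (own y), 34 mm high, with a small copper eye on top reaching 49 mm up. Grip it across its own x. Origin: centre of its underside.
- boot: Dark wooden puppet boot, loose, 0.045-0.085 kg: sole 34 mm (own x) by 54 mm (own y), toe to its own +y; foot 20 mm high; ankle block 30 mm (x) by 26 mm (y), centred at y = -12 mm, top 53 mm up, with a brass pin to 59 mm. Grip the ankle across own x. Origin: centre of the sole's underside.
- pad_torso: The cork pad, 60 by 60 by 3 mm, fixed in the strip-down rack's bay in which the torso stands at the start; all four pads look alike. It stays there and marks the bay the torso came from. Origin: centre of its underside, on the bay's floor.
- pad_head: The cork pad, 60 by 60 by 3 mm, fixed in the strip-down rack's bay in which the head stands at the start; all four pads look alike. It stays there and marks the bay the head came from. Origin: centre of its underside, on the bay's floor.
- pad_hip: The cork pad, 60 by 60 by 3 mm, fixed in the strip-down rack's bay in which the hip stands at the start; all four pads look alike. It stays there and marks the bay the hip came from. Origin: centre of its underside, on the bay's floor.
- pad_boot: The cork pad, 60 by 60 by 3 mm, fixed in the strip-down rack's bay in which the boot stands at the start; all four pads look alike. It stays there and marks the bay the boot came from. Origin: centre of its underside, on the bay's floor.
There are look-alikes about, which are no part of the job. Leave any green or red look-alike of the boot alone.

How it is judged:
By the outcome, as a careful person would: the job done as asked, in the order asked, and still so for the second after the job is handed in, with the robot touching nothing.
It also fails if it takes over 118 s, if anything falls off the work surface, if the arm or the gripper's body presses on something with over 40 N, if the wrist force passes 120 N, or if a joint passes its speed limit or range.

## Working session

There is one attempt and no reset: what is moved stays moved. The work goes in short steps, Python scripts to look and compute and a tool call to move; the robot and the scene stay as the last step left them, time stands still between calls to the robot, and variables do not carry over. Pictures are saved under pics/ and viewed, at most 14 in all, crops included, and the job is handed in when it is done.

Besides the shell and the picture viewer there is one more tool, called after "Emit:" in YAML: its name, and indented under it one key for each argument. arm_command: Moves the arm, as the interface text tells. Its arguments: {"type":"object","properties":{"plan":{"type":"array","items":{"type":"object","properties":{"claw":{"type":"number"},"tx":{"type":"number"},"ty":{"type":"number"},"tz":{"type":"number"},"ax":{"type":"number"},"ay":{"type":"number"},"az":{"type":"number"}}}},"squeeze":{"type":"number"}},"required":["plan"]}

```bash
mkdir -p pics; cat > h.py <<'E'
import numpy as np,cv2
from scipy.spatial.transform import Rotation as R
from bench import r
def cam(n):
    m=r.camera_model(n);o=np.array(m["orientation"],float)
    Rm=R.from_rotvec(o).as_matrix() if o.size==3 else (o if o.shape==(3,3) else R.from_quat(o).as_matrix())
    return m,Rm,np.array(m["position"])
def w(n,p):
    m,Rm,t=cam(n);return Rm@np.array(p)+t
def ray(n,u,v,z):
    m,Rm,t=cam(n);d=Rm@np.array([(u-m["cx"])/m["fx"],-(v-m["cy"])/m["fy"],-1]);return t+d*(z-t[2])/d[2]
def save(n,f):
    im=r.grab_frame(n);cv2.imwrite(f"pics/{f}.png",im[:,:,::-1]);return im
E
python3 - <<'E'
from h import *
for n in("top","scene"):
    save(n,n+"0");print(r.camera_model(n))
    for t in("strip_rack","build_rack","torso","head","hip","boot"):
        for f in("tip_of",):
            for d in getattr(r,f)(t,n)[:4]: print(n,t,f,round(d["confidence"],2),w(n,d["location"]).round(3))
print(r.get_obs())
E
```

```text
{'fx': 459.4383436792378, 'fy': 459.4383436792378, 'cx': 316.3438231034769, 'cy': 198.4764663308158, 'position': array([0.42320521, 0.0274679 , 1.13208358]), 'orientation': array([ 0.06028628, -0.0863881 , -1.57943623])}
top strip_rack tip_of 0.59 [0.512 0.218 0.001]
top build_rack tip_of 0.8 [ 0.541 -0.221  0.001]
top torso tip_of 0.69 [0.521 0.266 0.023]
top head tip_of 0.88 [0.515 0.178 0.02 ]
top hip tip_of 0.6 [0.497 0.103 0.024]
top boot tip_of 0.76 [0.386 0.392 0.001]
top boot tip_of 0.71 [ 0.663  0.369 -0.001]
top boot tip_of 0.6 [0.533 0.342 0.021]
{'fx': 436.32362662470626, 'fy': 436.32362662470626, 'cx': 321.77873534479255, 'cy': 196.76021618731326, 'position': array([ 1.26918236, -0.26757011,  0.66912253]), 'orientation': array([0.81040904, 0.53437311, 1.10196095])}
scene strip_rack tip_of 0.65 [0.515 0.222 0.001]
scene build_rack tip_of 0.74 [ 0.544 -0.223  0.001]
scene torso tip_of 0.95 [0.523 0.264 0.021]
scene head tip_of 0.81 [0.519 0.185 0.02 ]
scene hip tip_of 0.61 [0.502 0.108 0.02 ]
scene boot tip_of 0.72 [0.505 0.104 0.02 ]
scene boot tip_of 0.71 [0.534 0.343 0.025]
scene boot tip_of 0.71 [ 0.396  0.395 -0.002]
scene boot tip_of 0.7 [0.667 0.362 0.003]
{'clock': 0.7, 'joints': array([-1.4041022 ,  0.47696879,  0.02235758,  1.55541663, -0.01149943,
        1.10928636, -0.08309908]), 'qvel': array([ 0.00038808, -0.00042795, -0.00034761, -0.00186375,  0.00106844,
        0.00032794,  0.00051105]), 'tau': array([-2.68891426e-04, -5.96166337e+01,  1.60561223e+00, -2.81499481e+01,
        1.25219338e-02,  1.65974627e-03,  1.06273203e-05]), 'tcp_pos': array([0.18313642, 0.64968619, 0.40472099]), 'orientation': array([-4.30257260e-01, -3.11195948e+00, -7.96675565e-05]), 'contact_force': array([0.09330519, 0.37577343, 0.0997399 ]), 'moment': array([-0.01976764,  0.01243678,  0.03321693]), 'gripper_force': 0.0, 'grip_width': 0.08551020787617773}
```

View pics/top0.png

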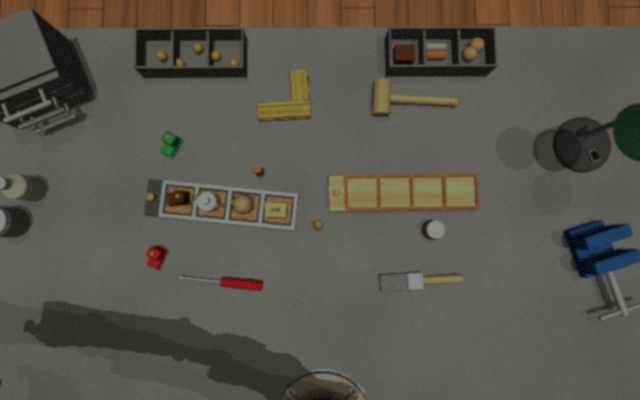

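View pics/scene0.png

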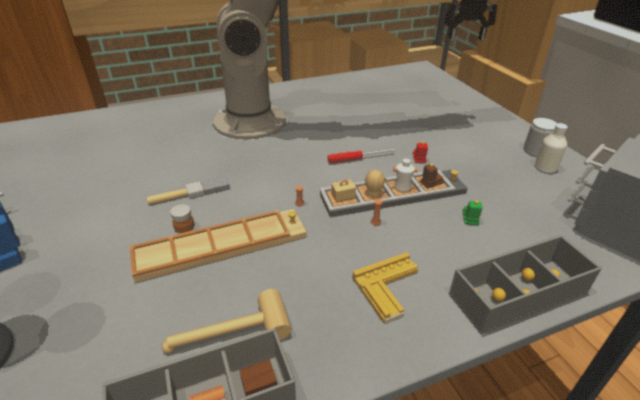

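The strip rack is on the left, its knob at (150,197). From the knob the order is boot (178,198), torso (207,201), head (243,204), hip (278,209). The build rack's knob is also at its left end (337,192). The green and red boots at (170,143) and (157,257) are decoys. Next I'll zoom in on both racks.

```bash
python3 - <<'E'
from h import *
im=cv2.imread("pics/top0.png")
a=cv2.resize(im[170:236,136:316],None,fx=4.4,fy=4.4,interpolation=cv2.INTER_CUBIC)
b=cv2.resize(im[160:226,320:500],None,fx=4.4,fy=4.4,interpolation=cv2.INTER_CUBIC)
cv2.imwrite("pics/c1.png",np.clip(np.vstack([a,b])*1.5,0,255).astype(np.uint8))
E
```

```text
(no output)
```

View pics/c1.png

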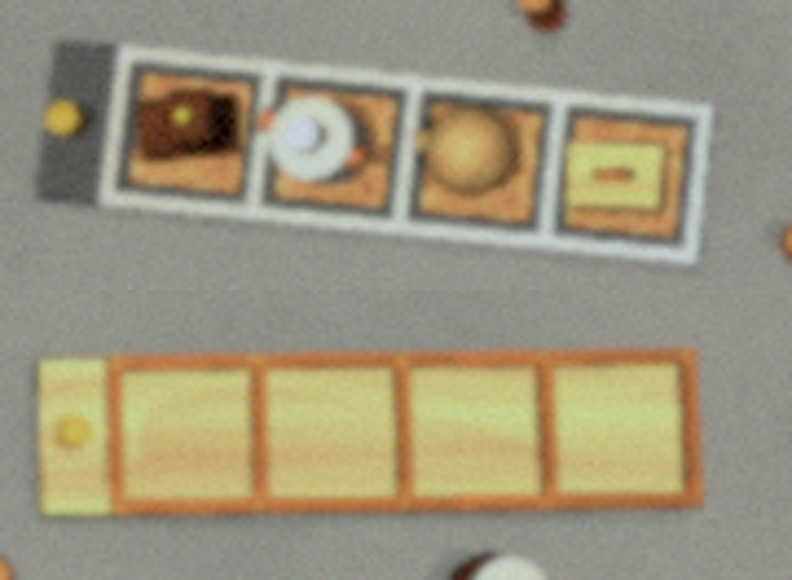

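The crop shows the rib corners, torso stubs at (264,120) and (360,157), the head's nose at (422,142), the hip box and the boot pin at (183,115). Next, convert these to world positions.

```bash
cat >> h.py <<'E'
def A(u,v,z): return ray("top",(u+.5)/4.4-.5+136,(v+.5)/4.4-.5+170,z)[:2]
def B(u,v,z): return ray("top",(u+.5)/4.4-.5+320,(v-290+.5)/4.4-.5+160,z)[:2]
E
python3 - <<'E'
from h import *
S=np.array([A(121,46,.024),A(712,104,.024),A(697,262,.024),A(103,205,.024)])
C=np.array([B(113,357,.024),B(695,349,.024),B(702,505,.024),B(113,514,.024)])
for n,P in(("S",S),("C",C)):
    c=P.mean(0);d=(P[0]+P[3]-P[1]-P[2])/2
    y=d/np.linalg.norm(d)
    print(n,P.round(4).tolist(),"c",c.round(4),"len",np.linalg.norm(d),"wid",np.linalg.norm(P[0]-P[3]),np.linalg.norm(P[1]-P[2]),"yaw",np.degrees(np.arctan2(-y[0],y[1])))
    for k in(120,40,-40,-120): print(k,(c+y*k/1000).round(4))
print("knobS",A(64,117,.045),"knobC",B(72,432,.045))
print("pin",A(183,115,.08),"boot sole-ish",A(140,96,.041),A(148,158,.041))
print("stubs",A(264,120,.073),A(360,157,.073),"neck",A(304,137,.099))
print("head",A(468,150,.060),"nose",A(422,142,.057))
print("hip",[A(*p,.055).round(4) for p in((570,144),(663,145),(660,208),(566,205))])
for t in("torso","head","hip","boot"):
    for n in("top",):
        for d in r.boxes_of(t,n)[:3]: print(t,n,w(n,d["location"]).round(3))
E
```

```text
S [[0.5749, 0.3787], [0.5399, 0.0542], [0.4531, 0.063], [0.4875, 0.3867]] c [0.5138 0.2206] len 0.32592194720038953 wid 0.08776036196555455 0.0872270571150882 yaw -6.106119459637073
120 [0.5266 0.34  ]
40 [0.5181 0.2604]
-40 [0.5096 0.1809]
-120 [0.5011 0.1013]
C [[0.584, -0.0627], [0.5857, -0.3871], [0.4987, -0.3872], [0.4968, -0.0612]] c [ 0.5413 -0.2245] len 0.32518845262958324 wid 0.08712155220693824 0.08704576408975613 yaw 0.3211376225356497
120 [ 0.5406 -0.1045]
40 [ 0.5411 -0.1845]
-40 [ 0.5415 -0.2645]
-120 [ 0.542  -0.3445]
knobS [0.53379329 0.40171088] knobC [ 0.54012832 -0.03806334]
pin [0.53071903 0.32809856] boot sole-ish [0.54522895 0.36253556] [0.51159625 0.35759818]
stubs [0.5284163  0.28779592] [0.50848827 0.23746138] neck [0.51691689 0.26092626]
head [0.51272412 0.18294483] nose [0.51747563 0.20782038]
hip [array([0.5158, 0.1294]), array([0.5148, 0.0798]), array([0.4812, 0.0815]), array([0.4833, 0.1315])]
torso top [0.519 0.256 0.083]
head top [0.515 0.175 0.074]
hip top [0.498 0.103 0.059]
boot top [0.663 0.362 0.016]
boot top [0.394 0.39  0.021]
boot top [0.527 0.325 0.053]
```

```bash
python3 - <<'E'
from h import *
im=cv2.imread("pics/scene0.png")
a=cv2.resize(im[150:216,315:475],None,fx=5,fy=5,interpolation=cv2.INTER_CUBIC)
cv2.imwrite("pics/c2.png",np.clip(a*1.4,0,255).astype(np.uint8))
E
```

```text
(no output)
```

View pics/c2.png

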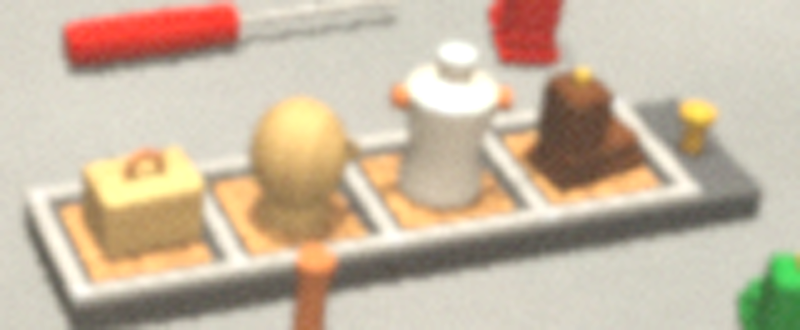

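Sizes match: each rack measures 326 × 87 mm and the pin, stubs and nose all fit. The boot comes first, so I'm turning to its heading (+8°) and moving towards it.

Emit:
arm_command:
  plan:
    - {"az": 6.6, "tz": 0.005, "claw": 0}
    - {"az": 6.6, "tz": 0.005, "claw": 0}
    - {"az": 6.6, "tz": 0.005, "claw": 0}
    - {"az": 6.6, "tz": 0.005, "claw": 0}
    - {"az": 6.6, "tz": 0.005, "claw": 0}
    - {"az": 6.6, "tz": 0.005, "claw": 0}
    - {"az": 6.6, "tz": 0.005, "claw": 0}
    - {"az": 6.6, "tz": 0.005, "claw": 0}
    - {"az": 6.6, "tz": 0.005, "claw": 0}
    - {"az": 6.6, "tz": 0.005, "claw": 0}
  squeeze: 25

```text
invalid input at $.plan[0]: expected keys claw, tx, ty, tz, ax, ay, az
```

Emit:
arm_command:
  plan:
    - {"tx": -0.028, "ty": 0.023}
    - {"tx": -0.028, "ty": 0.023}
    - {"tx": -0.028, "ty": 0.023}
    - {"tx": -0.028, "ty": 0.023}
    - {"tx": -0.028, "ty": 0.023}
    - {"tx": -0.028, "ty": 0.023}
    - {"tx": -0.028, "ty": 0.023}
    - {"tx": -0.028, "ty": 0.023}
    - {"tx": -0.028, "ty": 0.023}
    - {"tx": -0.028, "ty": 0.023}

```text
invalid input at $.plan[0]: expected keys claw, tx, ty, tz, ax, ay, az
```

```bash
cat >> h.py <<'E'
def go(x,y,z,yaw):
    o=r.get_obs();M=R.from_rotvec(o["orientation"]).as_matrix();p=np.array(o["tcp_pos"])
    th=np.degrees(np.arctan2(M[1,1],M[0,1]));az=(th-yaw+90)%180-90;t=np.radians(th-az)
    d=np.array([x,y])-p[:2]
    print("t%.1f"%o["clock"],"p",p.round(4),"th%.1f"%th,"tilt",M[:,2].round(3),"w%.4f"%o["grip_width"],"q",np.round(o["joints"],2),"| az %.1f"%az,
     "after turn: tx %.4f ty %.4f tz %.4f"%(-np.sin(t)*d[0]+np.cos(t)*d[1],np.cos(t)*d[0]+np.sin(t)*d[1],p[2]-z))
E
python3 -c "
from h import *
go(.5315,.328,.22,8.)"
```

```text
t0.9 p [0.1832 0.6497 0.4047] th74.3 tilt [-0.  0. -1.] w0.0851 q [-1.4   0.48  0.02  1.56 -0.01  1.11 -0.08] | az 66.3 after turn: tx -0.3670 ty 0.3002 tz 0.1847
```

Every row needs all its keys.

Emit:
arm_command:
  plan:
    - {"claw": 0, "tx": 0, "ty": 0, "tz": 0.005, "ax": 0, "ay": 0, "az": 6.6}
    - {"claw": 0, "tx": 0, "ty": 0, "tz": 0.005, "ax": 0, "ay": 0, "az": 6.6}
    - {"claw": 0, "tx": 0, "ty": 0, "tz": 0.005, "ax": 0, "ay": 0, "az": 6.6}
    - {"claw": 0, "tx": 0, "ty": 0, "tz": 0.005, "ax": 0, "ay": 0, "az": 6.6}
    - {"claw": 0, "tx": 0, "ty": 0, "tz": 0.005, "ax": 0, "ay": 0, "az": 6.6}
    - {"claw": 0, "tx": 0, "ty": 0, "tz": 0.005, "ax": 0, "ay": 0, "az": 6.6}
    - {"claw": 0, "tx": 0, "ty": 0, "tz": 0.005, "ax": 0, "ay": 0, "az": 6.6}
    - {"claw": 0, "tx": 0, "ty": 0, "tz": 0.005, "ax": 0, "ay": 0, "az": 6.6}
    - {"claw": 0, "tx": 0, "ty": 0, "tz": 0.005, "ax": 0, "ay": 0, "az": 6.6}
    - {"claw": 0, "tx": 0, "ty": 0, "tz": 0.005, "ax": 0, "ay": 0, "az": 6.6}
  squeeze: 25

```text
clock: 1.73
tcp_pos: [0.1831, 0.6497, 0.3545]
orientation: [-2.062, -2.37, -0.0]
contact_force: [0.2, -0.3, -0.3]
grip_width: 0.0858
gripper_force: 0.0
```

Emit:
arm_command:
  plan:
    - {"claw": 0, "tx": -0.028, "ty": 0.023, "tz": 0, "ax": 0, "ay": 0, "az": 0}
    - {"claw": 0, "tx": -0.028, "ty": 0.023, "tz": 0, "ax": 0, "ay": 0, "az": 0}
    - {"claw": 0, "tx": -0.028, "ty": 0.023, "tz": 0, "ax": 0, "ay": 0, "az": 0}
    - {"claw": 0, "tx": -0.028, "ty": 0.023, "tz": 0, "ax": 0, "ay": 0, "az": 0}
    - {"claw": 0, "tx": -0.028, "ty": 0.023, "tz": 0, "ax": 0, "ay": 0, "az": 0}
    - {"claw": 0, "tx": -0.028, "ty": 0.023, "tz": 0, "ax": 0, "ay": 0, "az": 0}
    - {"claw": 0, "tx": -0.028, "ty": 0.023, "tz": 0, "ax": 0, "ay": 0, "az": 0}
    - {"claw": 0, "tx": -0.028, "ty": 0.023, "tz": 0, "ax": 0, "ay": 0, "az": 0}
    - {"claw": 0, "tx": -0.028, "ty": 0.023, "tz": 0, "ax": 0, "ay": 0, "az": 0}
    - {"claw": 0, "tx": -0.028, "ty": 0.023, "tz": 0, "ax": 0, "ay": 0, "az": 0}

```text
clock: 2.57
tcp_pos: [0.452, 0.4043, 0.355]
orientation: [-2.055, -2.376, -0.001]
contact_force: [0.3, -0.1, 0.6]
grip_width: 0.0856
gripper_force: 0.0
```

```bash
python3 -c "
from h import *
go(.5315,.328,.22,8.)"
```

```text
t2.6 p [0.452  0.4043 0.355 ] th8.3 tilt [ 0.     0.001 -1.   ] w0.0856 q [-1.09  0.43  0.34  1.79 -0.17  0.95 -0.53] | az 0.3 after turn: tx -0.0867 ty 0.0681 tz 0.1350
```

Emit:
arm_command:
  plan:
    - {"claw": 0, "tx": -0.0173, "ty": 0.0136, "tz": 0, "ax": 0, "ay": 0, "az": 0}
    - {"claw": 0, "tx": -0.0173, "ty": 0.0136, "tz": 0, "ax": 0, "ay": 0, "az": 0}
    - {"claw": 0, "tx": -0.0173, "ty": 0.0136, "tz": 0, "ax": 0, "ay": 0, "az": 0}
    - {"claw": 0, "tx": -0.0173, "ty": 0.0136, "tz": 0, "ax": 0, "ay": 0, "az": 0}
    - {"claw": 0, "tx": -0.0173, "ty": 0.0136, "tz": 0, "ax": 0, "ay": 0, "az": 0}
    - {"claw": 0, "tx": 0, "ty": 0, "tz": 0.018, "ax": 0, "ay": 0, "az": 0}
    - {"claw": 0, "tx": 0, "ty": 0, "tz": 0.018, "ax": 0, "ay": 0, "az": 0}
    - {"claw": 0, "tx": 0, "ty": 0, "tz": 0.018, "ax": 0, "ay": 0, "az": 0}
    - {"claw": 0, "tx": 0, "ty": 0, "tz": 0.018, "ax": 0, "ay": 0, "az": 0}
    - {"claw": 0, "tx": 0, "ty": 0, "tz": 0, "ax": 0, "ay": 0, "az": 0}

```text
clock: 3.4
tcp_pos: [0.5294, 0.3293, 0.2793]
orientation: [-2.055, -2.375, 0.009]
contact_force: [-0.9, -1.1, -0.8]
grip_width: 0.0855
gripper_force: 0.0
```

```bash
python3 - <<'E'
from h import *
go(.5315,.328,.22,8.)
a=save("scene","s1")[120:220,360:480];b=save("top","t1")[160:260,130:250]
cv2.imwrite("pics/v1.png",np.clip(cv2.resize(np.hstack([a,b])[:,:,::-1],None,fx=3.3,fy=3.3,interpolation=cv2.INTER_CUBIC)*1.4,0,255))
E
```

```text
t3.4 p [0.5294 0.3293 0.2793] th8.3 tilt [-0.005 -0.003 -1.   ] w0.0855 q [-0.9   0.55  0.33  1.8  -0.23  0.83 -0.31] | az 0.3 after turn: tx -0.0016 ty 0.0019 tz 0.0593[ WARN:0@1.810] global loadsave.cpp:1063 imwrite_ Unsupported depth image for selected encoder is fallbacked to CV_8U.
```

View pics/v1.png

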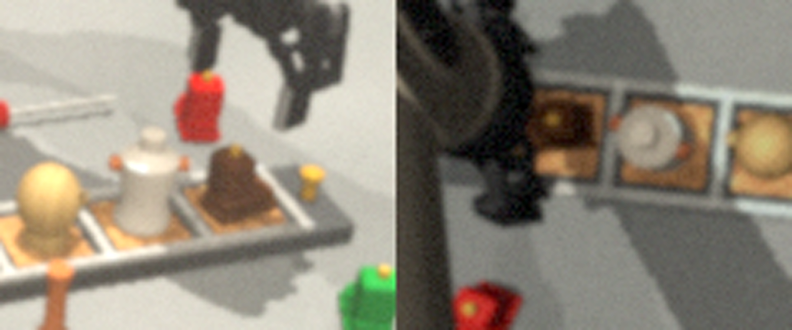

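The scene view shows the fingers coming down either side of the boot at (235,190), and the TCP agrees with the target to 2 mm. I'm lowering and closing.

Emit:
arm_command:
  plan:
    - {"claw": 0, "tx": 0, "ty": 0, "tz": 0.015, "ax": 0, "ay": 0, "az": 0}
    - {"claw": 0, "tx": 0, "ty": 0, "tz": 0.015, "ax": 0, "ay": 0, "az": 0}
    - {"claw": 0, "tx": 0, "ty": 0, "tz": 0.015, "ax": 0, "ay": 0, "az": 0}
    - {"claw": 0, "tx": 0, "ty": 0, "tz": 0.015, "ax": 0, "ay": 0, "az": 0}
    - {"claw": 0.4, "tx": 0, "ty": 0, "tz": 0, "ax": 0, "ay": 0, "az": 0}
    - {"claw": 0.5, "tx": 0, "ty": 0, "tz": 0, "ax": 0, "ay": 0, "az": 0}
    - {"claw": 0.6, "tx": 0, "ty": 0, "tz": 0, "ax": 0, "ay": 0, "az": 0}
    - {"claw": 0.7, "tx": 0, "ty": 0, "tz": 0, "ax": 0, "ay": 0, "az": 0}
    - {"claw": 1, "tx": 0, "ty": 0, "tz": 0, "ax": 0, "ay": 0, "az": 0}
    - {"claw": 1, "tx": 0, "ty": 0, "tz": 0, "ax": 0, "ay": 0, "az": 0}

```text
clock: 4.33
tcp_pos: [0.5312, 0.3302, 0.2242]
orientation: [2.056, 2.375, 0.004]
contact_force: [-0.6, -0.3, 6.4]
grip_width: 0.0301
gripper_force: 27.8
```

Emit:
arm_command:
  plan:
    - {"claw": 1, "tx": 0, "ty": 0, "tz": 0, "ax": 0, "ay": 0, "az": 0}
    - {"claw": 1, "tx": 0, "ty": 0, "tz": 0, "ax": 0, "ay": 0, "az": 0}
    - {"claw": 1, "tx": 0, "ty": 0, "tz": 0, "ax": 0, "ay": 0, "az": 0}
    - {"claw": 1, "tx": 0, "ty": 0, "tz": 0, "ax": 0, "ay": 0, "az": 0}
    - {"claw": 1, "tx": 0, "ty": 0, "tz": 0, "ax": 0, "ay": 0, "az": 0}
    - {"claw": 1, "tx": 0, "ty": 0, "tz": 0, "ax": 0, "ay": 0, "az": 0}
    - {"claw": 1, "tx": 0, "ty": 0, "tz": 0, "ax": 0, "ay": 0, "az": 0}
    - {"claw": 1, "tx": 0, "ty": 0, "tz": 0, "ax": 0, "ay": 0, "az": 0}
    - {"claw": 1, "tx": 0, "ty": 0, "tz": 0, "ax": 0, "ay": 0, "az": 0}
    - {"claw": 1, "tx": 0, "ty": 0, "tz": 0, "ax": 0, "ay": 0, "az": 0}

```text
clock: 5.17
tcp_pos: [0.5313, 0.3302, 0.2242]
orientation: [2.056, 2.375, 0.004]
contact_force: [-2.0, 0.6, 6.9]
grip_width: 0.03
gripper_force: 27.8
```

```bash
python3 - <<'E'
from h import *
go(.5315,.328,.22,8.)
for t in("boot",):
    for d in r.tip_of(t,"scene"): print(w("scene",d["location"]).round(3))
    r.grab_frame("top");r.grab_frame("scene")
    for n in("top","scene"):
        for d in r.tip_of(t,n): print(n,w(n,d["location"]).round(3))
E
```

```text
t5.2 p [0.5313 0.3302 0.2242] th8.3 tilt [ 0.002  0.002 -1.   ] w0.0300 q [-0.88  0.63  0.3   1.83 -0.27  0.72 -0.28] | az 0.3 after turn: tx -0.0022 ty -0.0001 tz 0.0042
[0.531 0.345 0.026]
[0.668 0.365 0.005]
[0.393 0.396 0.001]
top [ 0.665  0.37  -0.001]
top [0.528 0.341 0.024]
top [0.392 0.392 0.002]
scene [ 0.392  0.399 -0.002]
scene [0.667 0.364 0.004]
scene [0.529 0.344 0.025]
```

The grip is 30 mm on the ankle, and the boot origin measures 12 mm ahead of the TCP, as it should. I'm lifting and carrying it to the far build bay.

Emit:
arm_command:
  plan:
    - {"claw": 1, "tx": 0, "ty": 0, "tz": -0.02, "ax": 0, "ay": 0, "az": 0}
    - {"claw": 1, "tx": 0, "ty": 0, "tz": -0.02, "ax": 0, "ay": 0, "az": 2}
    - {"claw": 1, "tx": 0, "ty": 0, "tz": -0.02, "ax": 0, "ay": 0, "az": 2}
    - {"claw": 1, "tx": 0, "ty": 0, "tz": -0.02, "ax": 0, "ay": 0, "az": 2}
    - {"claw": 1, "tx": 0, "ty": 0, "tz": -0.02, "ax": 0, "ay": 0, "az": 2}
    - {"claw": 1, "tx": -0.02, "ty": 0, "tz": -0.005, "ax": 0, "ay": 0, "az": 0}
    - {"claw": 1, "tx": -0.03, "ty": 0, "tz": 0, "ax": 0, "ay": 0, "az": 0}
    - {"claw": 1, "tx": -0.04, "ty": 0, "tz": 0, "ax": 0, "ay": 0, "az": 0}
    - {"claw": 1, "tx": -0.04, "ty": 0, "tz": 0, "ax": 0, "ay": 0, "az": 0}
    - {"claw": 1, "tx": -0.04, "ty": 0, "tz": 0, "ax": 0, "ay": 0, "az": 0}

```text
clock: 6.25
tcp_pos: [0.5308, 0.1575, 0.3277]
orientation: [2.215, 2.227, -0.0]
contact_force: [0.8, -0.3, -0.6]
grip_width: 0.0297
gripper_force: 27.0
```

Emit:
arm_command:
  plan:
    - {"claw": 1, "tx": -0.04, "ty": 0, "tz": 0, "ax": 0, "ay": 0, "az": 0}
    - {"claw": 1, "tx": -0.04, "ty": 0, "tz": 0, "ax": 0, "ay": 0, "az": 0}
    - {"claw": 1, "tx": -0.04, "ty": 0, "tz": 0, "ax": 0, "ay": 0, "az": 0}
    - {"claw": 1, "tx": -0.04, "ty": 0, "tz": 0, "ax": 0, "ay": 0, "az": 0}
    - {"claw": 1, "tx": -0.04, "ty": 0, "tz": 0, "ax": 0, "ay": 0, "az": 0}
    - {"claw": 1, "tx": -0.04, "ty": 0, "tz": 0, "ax": 0, "ay": 0, "az": 0}
    - {"claw": 1, "tx": -0.04, "ty": 0, "tz": 0, "ax": 0, "ay": 0, "az": 0}
    - {"claw": 1, "tx": -0.04, "ty": 0, "tz": 0, "ax": 0, "ay": 0, "az": 0}
    - {"claw": 1, "tx": -0.04, "ty": 0, "tz": 0, "ax": 0, "ay": 0, "az": 0}
    - {"claw": 1, "tx": -0.04, "ty": 0, "tz": 0, "ax": 0, "ay": 0, "az": 0}

```text
clock: 7.08
tcp_pos: [0.5321, -0.2426, 0.3277]
orientation: [-2.216, -2.226, -0.0]
contact_force: [1.3, 0.7, -0.9]
grip_width: 0.0298
gripper_force: 27.0
```

Emit:
arm_command:
  plan:
    - {"claw": 1, "tx": -0.035, "ty": 0.0014, "tz": 0, "ax": 0, "ay": 0, "az": 0}
    - {"claw": 1, "tx": -0.03, "ty": 0.0014, "tz": 0, "ax": 0, "ay": 0, "az": 0}
    - {"claw": 1, "tx": -0.025, "ty": 0.0014, "tz": 0, "ax": 0, "ay": 0, "az": 0}
    - {"claw": 1, "tx": -0.017, "ty": 0.0014, "tz": 0, "ax": 0, "ay": 0, "az": 0}
    - {"claw": 1, "tx": -0.01, "ty": 0.0014, "tz": 0, "ax": 0, "ay": 0, "az": 0}
    - {"claw": 1, "tx": 0, "ty": 0, "tz": 0.015, "ax": 0, "ay": 0, "az": 0}
    - {"claw": 1, "tx": 0, "ty": 0, "tz": 0.015, "ax": 0, "ay": 0, "az": 0}
    - {"claw": 1, "tx": 0, "ty": 0, "tz": 0.015, "ax": 0, "ay": 0, "az": 0}
    - {"claw": 1, "tx": 0, "ty": 0, "tz": 0, "ax": 0, "ay": 0, "az": 0}
    - {"claw": 1, "tx": 0, "ty": 0, "tz": 0, "ax": 0, "ay": 0, "az": 0}

```text
clock: 7.92
tcp_pos: [0.5404, -0.3565, 0.282]
orientation: [-2.214, -2.226, 0.001]
contact_force: [0.1, 0.2, 0.2]
grip_width: 0.03
gripper_force: 26.9
```

```bash
python3 - <<'E'
from h import *
go(.542,-.3565,.222,.3)
im=save("scene","s2")
for d in r.tip_of("boot","scene"): print(w("scene",d["location"]).round(3))
cv2.imwrite("pics/v2.png",cv2.resize(im[140:300,100:330,::-1],None,fx=3,fy=3))
E
```

```text
t7.9 p [ 0.5404 -0.3565  0.282 ] th0.3 tilt [-0.002  0.001 -1.   ] w0.0300 q [ 0.15  0.61  0.47  1.75 -0.35  0.87  0.78] | az -0.0 after turn: tx 0.0000 ty 0.0016 tz 0.0600
[0.667 0.365 0.006]
[ 0.54  -0.344  0.081]
[0.394 0.397 0.001]
```

View pics/v2.png

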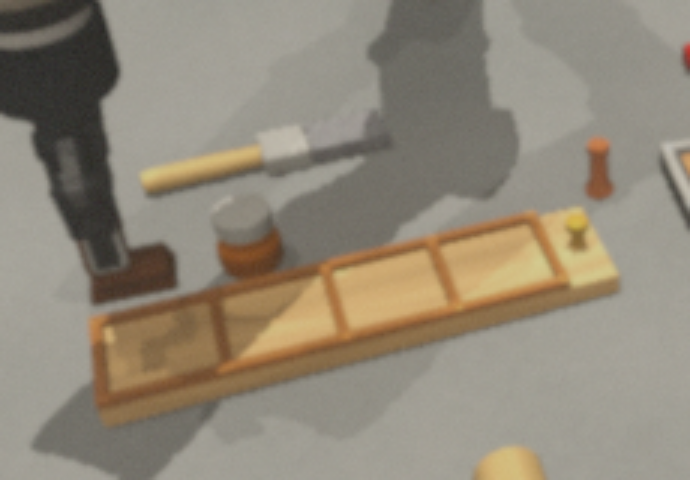

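The boot hangs over the far bay, upright with its toe towards the knob. I'm lowering and releasing it with a partial opening.

Emit:
arm_command:
  plan:
    - {"claw": 1, "tx": 0, "ty": 0.0004, "tz": 0.013, "ax": 0, "ay": 0, "az": 0}
    - {"claw": 1, "tx": 0, "ty": 0.0004, "tz": 0.013, "ax": 0, "ay": 0, "az": 0}
    - {"claw": 1, "tx": 0, "ty": 0.0004, "tz": 0.013, "ax": 0, "ay": 0, "az": 0}
    - {"claw": 1, "tx": 0, "ty": 0.0004, "tz": 0.01, "ax": 0, "ay": 0, "az": 0}
    - {"claw": 1, "tx": 0, "ty": 0, "tz": 0.006, "ax": 0, "ay": 0, "az": 0}
    - {"claw": 1, "tx": 0, "ty": 0, "tz": 0.003, "ax": 0, "ay": 0, "az": 0}
    - {"claw": 1, "tx": 0, "ty": 0, "tz": 0.0015, "ax": 0, "ay": 0, "az": 0}
    - {"claw": 1, "tx": 0, "ty": 0, "tz": 0, "ax": 0, "ay": 0, "az": 0}
    - {"claw": 1, "tx": 0, "ty": 0, "tz": 0, "ax": 0, "ay": 0, "az": 0}
    - {"claw": 1, "tx": 0, "ty": 0, "tz": 0, "ax": 0, "ay": 0, "az": 0}

```text
clock: 8.85
tcp_pos: [0.5425, -0.3574, 0.2238]
orientation: [2.216, 2.226, 0.0]
contact_force: [0.3, 0.0, -0.7]
grip_width: 0.0303
gripper_force: 27.0
```

Emit:
arm_command:
  plan:
    - {"claw": 0.55, "tx": 0, "ty": 0, "tz": 0, "ax": 0, "ay": 0, "az": 0}
    - {"claw": 0.5, "tx": 0, "ty": 0, "tz": 0, "ax": 0, "ay": 0, "az": 0}
    - {"claw": 0.45, "tx": 0, "ty": 0, "tz": 0, "ax": 0, "ay": 0, "az": 0}
    - {"claw": 0.4, "tx": 0, "ty": 0, "tz": 0, "ax": 0, "ay": 0, "az": 0}
    - {"claw": 0.4, "tx": 0, "ty": 0, "tz": 0, "ax": 0, "ay": 0, "az": 0}
    - {"claw": 0.4, "tx": 0, "ty": 0, "tz": -0.01, "ax": 0, "ay": 0, "az": 0}
    - {"claw": 0.4, "tx": 0, "ty": 0, "tz": -0.02, "ax": 0, "ay": 0, "az": 0}
    - {"claw": 0.4, "tx": 0, "ty": 0, "tz": -0.03, "ax": 0, "ay": 0, "az": 0}
    - {"claw": 0.4, "tx": 0, "ty": 0, "tz": -0.03, "ax": 0, "ay": 0, "az": 0}
    - {"claw": 0.4, "tx": 0, "ty": 0, "tz": -0.02, "ax": 0, "ay": 0, "az": 0}

```text
clock: 9.68
tcp_pos: [0.5425, -0.3578, 0.3368]
orientation: [2.215, 2.224, 0.001]
contact_force: [0.7, 0.2, 1.2]
grip_width: 0.0511
gripper_force: 0.0
```

```bash
python3 - <<'E'
from h import *
go(.518,.262,.330,-21.6)
save("scene","s3"); print([w("scene",d["location"]).round(3).tolist() for d in r.tip_of("boot","scene")])
print("jar top", [ray("top",u,v,.05).round(3) for u,v in((433,230),(433,219),(433,241))])
# fine parts while unoccluded
save("top","t3")
for t in("torso","head","hip","boot"): print(t,[w("top",d["location"]).round(3).tolist() for d in r.tip_of(t,"top")])
E
```

```text
t9.7 p [ 0.5425 -0.3578  0.3368] th0.2 tilt [ 0.003 -0.002 -1.   ] w0.0511 q [ 0.13  0.54  0.51  1.71 -0.31  0.96  0.76] | az 21.8 after turn: tx 0.5673 ty -0.2510 tz 0.0068
[[0.543, -0.341, 0.02], [0.667, 0.365, 0.003], [0.394, 0.398, -0.001]]
jar top [array([ 0.447, -0.266,  0.05 ]), array([ 0.473, -0.267,  0.05 ]), array([ 0.421, -0.265,  0.05 ])]
torso [[0.523, 0.26, 0.024]]
head [[0.504, 0.104, 0.018], [0.515, 0.176, 0.021], [0.521, 0.263, 0.024]]
hip [[0.499, 0.102, 0.022]]
boot [[0.541, -0.349, 0.023], [0.664, 0.372, -0.002], [0.39, 0.394, 0.002]]
```

The boot stands in the middle of its bay. Next is the torso (heading -21.6°), keeping the opening narrow near the jar beside the build rack.

Emit:
arm_command:
  plan:
    - {"claw": 0.25, "tx": 0, "ty": 0, "tz": 0, "ax": 0, "ay": 0, "az": 5.45}
    - {"claw": 0.25, "tx": 0, "ty": 0, "tz": 0, "ax": 0, "ay": 0, "az": 5.45}
    - {"claw": 0.25, "tx": 0, "ty": 0, "tz": 0, "ax": 0, "ay": 0, "az": 5.45}
    - {"claw": 0.25, "tx": 0, "ty": 0, "tz": 0, "ax": 0, "ay": 0, "az": 5.45}
    - {"claw": 0.25, "tx": 0.034, "ty": -0.015, "tz": 0, "ax": 0, "ay": 0, "az": 0}
    - {"claw": 0.25, "tx": 0.034, "ty": -0.015, "tz": 0, "ax": 0, "ay": 0, "az": 0}
    - {"claw": 0.25, "tx": 0.034, "ty": -0.015, "tz": 0, "ax": 0, "ay": 0, "az": 0}
    - {"claw": 0.25, "tx": 0.034, "ty": -0.015, "tz": 0, "ax": 0, "ay": 0, "az": 0}
    - {"claw": 0.25, "tx": 0.034, "ty": -0.015, "tz": 0, "ax": 0, "ay": 0, "az": 0}
    - {"claw": 0.25, "tx": 0.034, "ty": -0.015, "tz": 0, "ax": 0, "ay": 0, "az": 0}

```text
clock: 10.87
tcp_pos: [0.5328, -0.1326, 0.3322]
orientation: [-2.597, -1.766, 0.003]
contact_force: [1.1, 0.3, 0.4]
grip_width: 0.0641
gripper_force: 0.0
```

Emit:
arm_command:
  plan:
    - {"claw": 0.25, "tx": 0.037, "ty": -0.0164, "tz": 0, "ax": 0, "ay": 0, "az": 0}
    - {"claw": 0.25, "tx": 0.037, "ty": -0.0164, "tz": 0, "ax": 0, "ay": 0, "az": 0}
    - {"claw": 0.25, "tx": 0.037, "ty": -0.0164, "tz": 0, "ax": 0, "ay": 0, "az": 0}
    - {"claw": 0.25, "tx": 0.037, "ty": -0.0164, "tz": 0, "ax": 0, "ay": 0, "az": 0}
    - {"claw": 0.25, "tx": 0.037, "ty": -0.0164, "tz": 0, "ax": 0, "ay": 0, "az": 0}
    - {"claw": 0.25, "tx": 0.037, "ty": -0.0164, "tz": 0, "ax": 0, "ay": 0, "az": 0}
    - {"claw": 0.25, "tx": 0.037, "ty": -0.0164, "tz": 0, "ax": 0, "ay": 0, "az": 0}
    - {"claw": 0.25, "tx": 0.037, "ty": -0.0164, "tz": 0, "ax": 0, "ay": 0, "az": 0}
    - {"claw": 0.25, "tx": 0.0225, "ty": -0.0099, "tz": 0, "ax": 0, "ay": 0, "az": 0}
    - {"claw": 0.25, "tx": 0.0225, "ty": -0.0099, "tz": 0, "ax": 0, "ay": 0, "az": 0}

```text
clock: 11.7
tcp_pos: [0.5174, 0.2409, 0.332]
orientation: [-2.595, -1.77, 0.003]
contact_force: [-0.4, -0.5, 0.3]
grip_width: 0.064
gripper_force: 0.0
```

Emit:
arm_command:
  plan:
    - {"claw": 0.25, "tx": 0.0113, "ty": -0.0041, "tz": 0, "ax": 0, "ay": 0, "az": 0}
    - {"claw": 0.25, "tx": 0.0113, "ty": -0.0041, "tz": 0, "ax": 0, "ay": 0, "az": 0}
    - {"claw": 0.25, "tx": 0, "ty": 0, "tz": 0, "ax": 0, "ay": 0, "az": 0}
    - {"claw": 0.25, "tx": 0, "ty": 0, "tz": 0.01, "ax": 0, "ay": 0, "az": 0}
    - {"claw": 0.25, "tx": 0, "ty": 0, "tz": 0.02, "ax": 0, "ay": 0, "az": 0}
    - {"claw": 0.25, "tx": 0, "ty": 0, "tz": 0.01, "ax": 0, "ay": 0, "az": 0}
    - {"claw": 0.25, "tx": 0, "ty": 0, "tz": 0.01, "ax": 0, "ay": 0, "az": 0}
    - {"claw": 0.25, "tx": 0, "ty": 0, "tz": 0, "ax": 0, "ay": 0, "az": 0}
    - {"claw": 0.25, "tx": 0, "ty": 0, "tz": 0, "ax": 0, "ay": 0, "az": 0}
    - {"claw": 0.25, "tx": 0, "ty": 0, "tz": 0, "ax": 0, "ay": 0, "az": 0}

```text
clock: 12.53
tcp_pos: [0.5194, 0.2618, 0.2837]
orientation: [2.598, 1.766, 0.001]
contact_force: [0.5, -0.3, -0.2]
grip_width: 0.064
gripper_force: 0.0
```

```bash
python3 - <<'E'
from h import *
go(.520,.2615,.223,-21.6)
im=save("scene","s4")
cv2.imwrite("pics/v4.png",cv2.resize(im[110:220,310:480,::-1],None,fx=4,fy=4))
E
```

```text
t12.5 p [0.5194 0.2618 0.2837] th-21.6 tilt [ 0.001  0.    -1.   ] w0.0640 q [-0.96  0.51  0.51  1.92 -0.34  0.8  -0.64] | az 0.0 after turn: tx -0.0001 ty 0.0007 tz 0.0607
```

View pics/v4.png

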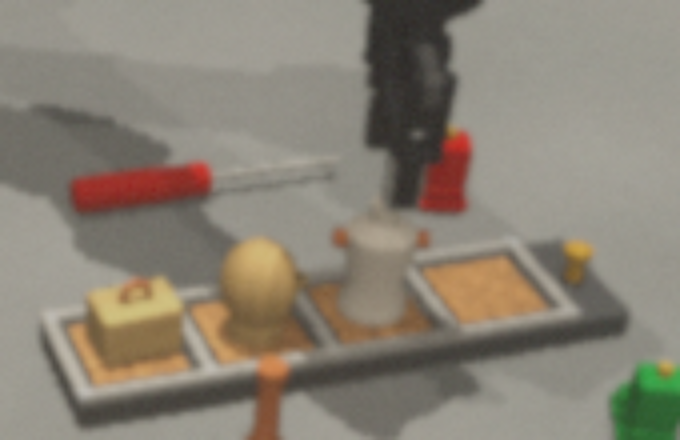

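The gripper hangs above the torso at (380,260), its fingers lined up with own x and clear of the copper stubs. I'm lowering and gripping.

Emit:
arm_command:
  plan:
    - {"claw": 0.25, "tx": 0, "ty": 0.0006, "tz": 0.017, "ax": 0, "ay": 0, "az": 0}
    - {"claw": 0.25, "tx": 0, "ty": 0, "tz": 0.017, "ax": 0, "ay": 0, "az": 0}
    - {"claw": 0.25, "tx": 0, "ty": 0, "tz": 0.017, "ax": 0, "ay": 0, "az": 0}
    - {"claw": 0.25, "tx": 0, "ty": 0, "tz": 0.01, "ax": 0, "ay": 0, "az": 0}
    - {"claw": 0.3, "tx": 0, "ty": 0, "tz": 0, "ax": 0, "ay": 0, "az": 0}
    - {"claw": 0.4, "tx": 0, "ty": 0, "tz": 0, "ax": 0, "ay": 0, "az": 0}
    - {"claw": 0.45, "tx": 0, "ty": 0, "tz": 0, "ax": 0, "ay": 0, "az": 0}
    - {"claw": 0.5, "tx": 0, "ty": 0, "tz": 0, "ax": 0, "ay": 0, "az": 0}
    - {"claw": 0.7, "tx": 0, "ty": 0, "tz": 0, "ax": 0, "ay": 0, "az": 0}
    - {"claw": 1, "tx": 0, "ty": 0, "tz": 0, "ax": 0, "ay": 0, "az": 0}
  squeeze: 35

```text
clock: 13.42
tcp_pos: [0.5202, 0.2621, 0.2236]
orientation: [-2.598, -1.767, -0.004]
contact_force: [-1.6, -1.3, 6.6]
grip_width: 0.0429
gripper_force: 34.9
```

Emit:
arm_command:
  plan:
    - {"claw": 1, "tx": 0, "ty": 0, "tz": 0, "ax": 0, "ay": 0, "az": 0}
    - {"claw": 1, "tx": 0, "ty": 0, "tz": 0, "ax": 0, "ay": 0, "az": 0}
    - {"claw": 1, "tx": 0, "ty": 0, "tz": 0, "ax": 0, "ay": 0, "az": 0}
    - {"claw": 1, "tx": 0, "ty": 0, "tz": -0.0005, "ax": 0, "ay": 0, "az": 0}
    - {"claw": 1, "tx": 0, "ty": 0, "tz": -0.005, "ax": 0, "ay": 0, "az": 0}
    - {"claw": 1, "tx": 0, "ty": 0, "tz": -0.01, "ax": 0, "ay": 0, "az": 0}
    - {"claw": 1, "tx": 0, "ty": 0, "tz": -0.015, "ax": 0, "ay": 0, "az": 0}
    - {"claw": 1, "tx": 0, "ty": 0, "tz": -0.02, "ax": 0, "ay": 0, "az": 0}
    - {"claw": 1, "tx": 0, "ty": 0, "tz": -0.02, "ax": 0, "ay": 0, "az": 0}
    - {"claw": 1, "tx": 0, "ty": 0, "tz": -0.02, "ax": 0, "ay": 0, "az": 0}

```text
clock: 14.25
tcp_pos: [0.5192, 0.2619, 0.3141]
orientation: [-2.598, -1.767, 0.001]
contact_force: [0.4, 0.9, -2.3]
grip_width: 0.0426
gripper_force: 35.9
```

```bash
python3 - <<'E'
from h import *
go(.5415,-.2645,.335,-21.6)
r.grab_frame("scene");r.grab_frame("top")
for n in("top","scene"):print([w(n,d["location"]).round(3).tolist() for d in r.tip_of("torso",n)])
E
```

```text
t14.2 p [0.5192 0.2619 0.3141] th-21.6 tilt [-0. -0. -1.] w0.0426 q [-0.98  0.47  0.54  1.9  -0.31  0.86 -0.66] | az 0.0 after turn: tx -0.4812 ty 0.2145 tz -0.0209
[[0.52, 0.261, 0.117]]
[[0.52, 0.262, 0.111], [0.522, 0.258, 0.016]]
```

Torso gripped and lifted; its bottom is at 0.111 m. I'm carrying it to the second-farthest bay.

Emit:
arm_command:
  plan:
    - {"claw": 1, "tx": 0, "ty": 0, "tz": -0.004, "ax": 0, "ay": 0, "az": -5.5}
    - {"claw": 1, "tx": 0, "ty": 0, "tz": -0.004, "ax": 0, "ay": 0, "az": -5.5}
    - {"claw": 1, "tx": 0, "ty": 0, "tz": -0.004, "ax": 0, "ay": 0, "az": -5.5}
    - {"claw": 1, "tx": 0, "ty": 0, "tz": -0.004, "ax": 0, "ay": 0, "az": -5.4}
    - {"claw": 1, "tx": -0.015, "ty": 0, "tz": 0, "ax": 0, "ay": 0, "az": 0}
    - {"claw": 1, "tx": -0.03, "ty": 0, "tz": 0, "ax": 0, "ay": 0, "az": 0}
    - {"claw": 1, "tx": -0.038, "ty": 0, "tz": 0, "ax": 0, "ay": 0, "az": 0}
    - {"claw": 1, "tx": -0.038, "ty": 0, "tz": 0, "ax": 0, "ay": 0, "az": 0}
    - {"claw": 1, "tx": -0.038, "ty": 0, "tz": 0, "ax": 0, "ay": 0, "az": 0}
    - {"claw": 1, "tx": -0.038, "ty": 0, "tz": 0, "ax": 0, "ay": 0, "az": 0}

```text
clock: 15.28
tcp_pos: [0.5196, 0.0626, 0.3275]
orientation: [-2.216, -2.225, 0.003]
contact_force: [0.2, -0.4, -1.5]
grip_width: 0.0429
gripper_force: 36.0
```

Emit:
arm_command:
  plan:
    - {"claw": 1, "tx": -0.038, "ty": 0.002, "tz": 0, "ax": 0, "ay": 0, "az": 0}
    - {"claw": 1, "tx": -0.038, "ty": 0.002, "tz": 0, "ax": 0, "ay": 0, "az": 0}
    - {"claw": 1, "tx": -0.038, "ty": 0.002, "tz": 0, "ax": 0, "ay": 0, "az": 0}
    - {"claw": 1, "tx": -0.038, "ty": 0.002, "tz": 0, "ax": 0, "ay": 0, "az": 0}
    - {"claw": 1, "tx": -0.038, "ty": 0.002, "tz": 0, "ax": 0, "ay": 0, "az": 0}
    - {"claw": 1, "tx": -0.038, "ty": 0.002, "tz": 0, "ax": 0, "ay": 0, "az": 0}
    - {"claw": 1, "tx": -0.038, "ty": 0.002, "tz": 0, "ax": 0, "ay": 0, "az": 0}
    - {"claw": 1, "tx": -0.03, "ty": 0.002, "tz": 0, "ax": 0, "ay": 0, "az": 0}
    - {"claw": 1, "tx": -0.02, "ty": 0.002, "tz": 0, "ax": 0, "ay": 0, "az": 0}
    - {"claw": 1, "tx": -0.0135, "ty": 0.0015, "tz": 0, "ax": 0, "ay": 0, "az": 0}

```text
clock: 16.12
tcp_pos: [0.5406, -0.2678, 0.3275]
orientation: [-2.22, -2.221, 0.004]
contact_force: [0.3, -0.4, -1.9]
grip_width: 0.0425
gripper_force: 36.0
```

Emit:
arm_command:
  plan:
    - {"claw": 1, "tx": 0, "ty": 0, "tz": 0, "ax": 0, "ay": 0, "az": 0}
    - {"claw": 1, "tx": 0, "ty": 0, "tz": 0, "ax": 0, "ay": 0, "az": 0}
    - {"claw": 1, "tx": 0, "ty": 0, "tz": 0.01, "ax": 0, "ay": 0, "az": 0}
    - {"claw": 1, "tx": 0, "ty": 0, "tz": 0.02, "ax": 0, "ay": 0, "az": 0}
    - {"claw": 1, "tx": 0, "ty": 0, "tz": 0.02, "ax": 0, "ay": 0, "az": 0}
    - {"claw": 1, "tx": 0, "ty": 0, "tz": 0.02, "ax": 0, "ay": 0, "az": 0}
    - {"claw": 1, "tx": 0, "ty": 0, "tz": 0.01, "ax": 0, "ay": 0, "az": 0}
    - {"claw": 1, "tx": 0, "ty": 0, "tz": 0, "ax": 0, "ay": 0, "az": 0}
    - {"claw": 1, "tx": 0, "ty": 0, "tz": 0, "ax": 0, "ay": 0, "az": 0}
    - {"claw": 1, "tx": 0, "ty": 0, "tz": 0, "ax": 0, "ay": 0, "az": 0}

```text
clock: 16.95
tcp_pos: [0.5428, -0.2641, 0.2495]
orientation: [2.213, 2.228, 0.001]
contact_force: [-0.1, -0.2, -1.3]
grip_width: 0.0429
gripper_force: 36.1
```

```bash
python3 - <<'E'
from h import *
go(.5415,-.2645,.2215,.3)
r.grab_frame("scene")
for n in("scene",):print([w(n,d["location"]).round(3).tolist() for t in("torso","boot") for d in r.tip_of(t,n)])
E
```

```text
t16.9 p [ 0.5428 -0.2641  0.2495] th0.4 tilt [ 0.001 -0.    -1.   ] w0.0429 q [-0.    0.59  0.48  1.88 -0.38  0.76  0.69] | az 0.1 after turn: tx -0.0004 ty -0.0013 tz 0.0280
[[0.545, -0.261, 0.044], [0.668, 0.366, 0.004], [0.392, 0.397, 0.0], [0.544, -0.345, 0.023]]
```

Within 1.5 mm. I'm lowering and releasing with a narrow opening, then lifting.

Emit:
arm_command:
  plan:
    - {"claw": 1, "tx": 0, "ty": -0.001, "tz": 0.008, "ax": 0, "ay": 0, "az": 0}
    - {"claw": 1, "tx": 0, "ty": 0, "tz": 0.008, "ax": 0, "ay": 0, "az": 0}
    - {"claw": 1, "tx": 0, "ty": 0, "tz": 0.006, "ax": 0, "ay": 0, "az": 0}
    - {"claw": 1, "tx": 0, "ty": 0, "tz": 0.003, "ax": 0, "ay": 0, "az": 0}
    - {"claw": 1, "tx": 0, "ty": 0, "tz": 0.002, "ax": 0, "ay": 0, "az": 0}
    - {"claw": 1, "tx": 0, "ty": 0, "tz": 0.001, "ax": 0, "ay": 0, "az": 0}
    - {"claw": 1, "tx": 0, "ty": 0, "tz": 0, "ax": 0, "ay": 0, "az": 0}
    - {"claw": 1, "tx": 0, "ty": 0, "tz": 0, "ax": 0, "ay": 0, "az": 0}
    - {"claw": 1, "tx": 0, "ty": 0, "tz": 0, "ax": 0, "ay": 0, "az": 0}
    - {"claw": 1, "tx": 0, "ty": 0, "tz": 0, "ax": 0, "ay": 0, "az": 0}

```text
clock: 17.93
tcp_pos: [0.5414, -0.2643, 0.2207]
orientation: [2.214, 2.228, 0.0]
contact_force: [0.6, -0.1, -1.9]
grip_width: 0.0425
gripper_force: 36.2
```

Emit:
arm_command:
  plan:
    - {"claw": 0.47, "tx": 0, "ty": 0, "tz": 0, "ax": 0, "ay": 0, "az": 0}
    - {"claw": 0.42, "tx": 0, "ty": 0, "tz": 0, "ax": 0, "ay": 0, "az": 0}
    - {"claw": 0.36, "tx": 0, "ty": 0, "tz": 0, "ax": 0, "ay": 0, "az": 0}
    - {"claw": 0.25, "tx": 0, "ty": 0, "tz": 0, "ax": 0, "ay": 0, "az": 0}
    - {"claw": 0.25, "tx": 0, "ty": 0, "tz": 0, "ax": 0, "ay": 0, "az": 0}
    - {"claw": 0.25, "tx": 0, "ty": 0, "tz": -0.01, "ax": 0, "ay": 0, "az": 0}
    - {"claw": 0.25, "tx": 0, "ty": 0, "tz": -0.02, "ax": 0, "ay": 0, "az": 0}
    - {"claw": 0.25, "tx": 0, "ty": 0, "tz": -0.03, "ax": 0, "ay": 0, "az": 0}
    - {"claw": 0.25, "tx": 0, "ty": 0, "tz": -0.03, "ax": 0, "ay": 0, "az": 0}
    - {"claw": 0.25, "tx": 0, "ty": 0, "tz": -0.02, "ax": 0, "ay": 0, "az": 0}

```text
clock: 18.77
tcp_pos: [0.5415, -0.2649, 0.3341]
orientation: [2.213, 2.226, 0.002]
contact_force: [-0.1, -0.6, -0.8]
grip_width: 0.0641
gripper_force: 0.0
```

```bash
python3 - <<'E'
from h import *
go(.5145,.1795,.217,-10.8)
r.grab_frame("scene")
for n in("scene",):print([w(n,d["location"]).round(3).tolist() for t in("torso","head") for d in r.tip_of(t,n)])
E
```

```text
t18.8 p [ 0.5415 -0.2649  0.3341] th0.3 tilt [ 0.003 -0.001 -1.   ] w0.0641 q [-0.06  0.48  0.55  1.83 -0.31  0.91  0.64] | az 11.1 after turn: tx 0.4315 ty -0.1098 tz 0.1171
[[0.543, -0.263, 0.018], [0.519, 0.185, 0.019]]
```

The torso stands in place. Now the head.

Emit:
arm_command:
  plan:
    - {"claw": 0.12, "tx": 0, "ty": 0, "tz": 0, "ax": 0, "ay": 0, "az": 5.6}
    - {"claw": 0.12, "tx": 0, "ty": 0, "tz": 0, "ax": 0, "ay": 0, "az": 5.5}
    - {"claw": 0.12, "tx": 0.036, "ty": -0.009, "tz": 0, "ax": 0, "ay": 0, "az": 0}
    - {"claw": 0.12, "tx": 0.036, "ty": -0.009, "tz": 0, "ax": 0, "ay": 0, "az": 0}
    - {"claw": 0.12, "tx": 0.036, "ty": -0.009, "tz": 0, "ax": 0, "ay": 0, "az": 0}
    - {"claw": 0.12, "tx": 0.036, "ty": -0.009, "tz": 0, "ax": 0, "ay": 0, "az": 0}
    - {"claw": 0.12, "tx": 0.036, "ty": -0.009, "tz": 0, "ax": 0, "ay": 0, "az": 0}
    - {"claw": 0.12, "tx": 0.036, "ty": -0.009, "tz": 0, "ax": 0, "ay": 0, "az": 0}
    - {"claw": 0.12, "tx": 0.036, "ty": -0.009, "tz": 0, "ax": 0, "ay": 0, "az": 0}
    - {"claw": 0.12, "tx": 0.036, "ty": -0.009, "tz": 0, "ax": 0, "ay": 0, "az": 0}
  squeeze: 25

```text
clock: 19.75
tcp_pos: [0.5233, 0.0338, 0.3299]
orientation: [-2.419, -2.003, 0.002]
contact_force: [1.5, -0.2, 0.1]
grip_width: 0.0752
gripper_force: 0.0
```

Emit:
arm_command:
  plan:
    - {"claw": 0.12, "tx": 0.036, "ty": -0.009, "tz": 0, "ax": 0, "ay": 0, "az": 0}
    - {"claw": 0.12, "tx": 0.036, "ty": -0.009, "tz": 0, "ax": 0, "ay": 0, "az": 0}
    - {"claw": 0.12, "tx": 0.03, "ty": -0.0075, "tz": 0, "ax": 0, "ay": 0, "az": 0}
    - {"claw": 0.12, "tx": 0.022, "ty": -0.0055, "tz": 0, "ax": 0, "ay": 0, "az": 0}
    - {"claw": 0.12, "tx": 0.0143, "ty": -0.0036, "tz": 0, "ax": 0, "ay": 0, "az": 0}
    - {"claw": 0.12, "tx": 0.007, "ty": -0.002, "tz": 0, "ax": 0, "ay": 0, "az": 0}
    - {"claw": 0.12, "tx": 0, "ty": 0, "tz": 0.02, "ax": 0, "ay": 0, "az": 0}
    - {"claw": 0.12, "tx": 0, "ty": 0, "tz": 0.02, "ax": 0, "ay": 0, "az": 0}
    - {"claw": 0.12, "tx": 0, "ty": 0, "tz": 0.015, "ax": 0, "ay": 0, "az": 0}
    - {"claw": 0.12, "tx": 0, "ty": 0, "tz": 0, "ax": 0, "ay": 0, "az": 0}

```text
clock: 20.58
tcp_pos: [0.5139, 0.1804, 0.2726]
orientation: [-2.42, -2.002, 0.01]
contact_force: [0.1, 0.3, 0.1]
grip_width: 0.0752
gripper_force: 0.0
```

```bash
python3 - <<'E'
from h import *
go(.516,.181,.212,-10.8)
im=save("scene","s5")
cv2.imwrite("pics/v5.png",cv2.resize(im[110:220,310:480,::-1],None,fx=4,fy=4))
E
```

```text
t20.6 p [0.5139 0.1804 0.2726] th-10.8 tilt [-0.005 -0.003 -1.   ] w0.0752 q [-0.84  0.48  0.5   2.01 -0.33  0.74 -0.33] | az 0.0 after turn: tx 0.0010 ty 0.0019 tz 0.0606
```

View pics/v5.png

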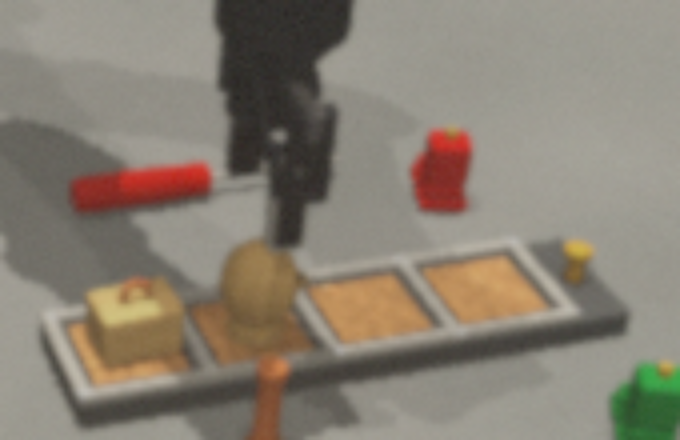

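The fingers straddle the head at (260,290), so I'm lowering and gripping.

Emit:
arm_command:
  plan:
    - {"claw": 0.12, "tx": 0, "ty": 0, "tz": 0.017, "ax": 0, "ay": 0, "az": 0}
    - {"claw": 0.12, "tx": 0, "ty": 0, "tz": 0.017, "ax": 0, "ay": 0, "az": 0}
    - {"claw": 0.12, "tx": 0, "ty": 0, "tz": 0.017, "ax": 0, "ay": 0, "az": 0}
    - {"claw": 0.12, "tx": 0, "ty": 0, "tz": 0.012, "ax": 0, "ay": 0, "az": 0}
    - {"claw": 0.2, "tx": 0, "ty": 0, "tz": 0, "ax": 0, "ay": 0, "az": 0}
    - {"claw": 0.3, "tx": 0, "ty": 0, "tz": 0, "ax": 0, "ay": 0, "az": 0}
    - {"claw": 0.35, "tx": 0, "ty": 0, "tz": 0, "ax": 0, "ay": 0, "az": 0}
    - {"claw": 0.4, "tx": 0, "ty": 0, "tz": 0, "ax": 0, "ay": 0, "az": 0}
    - {"claw": 0.45, "tx": 0, "ty": 0, "tz": 0, "ax": 0, "ay": 0, "az": 0}
    - {"claw": 1, "tx": 0, "ty": 0, "tz": 0, "ax": 0, "ay": 0, "az": 0}

```text
clock: 21.47
tcp_pos: [0.5159, 0.1817, 0.214]
orientation: [2.42, 2.003, 0.003]
contact_force: [-1.9, -0.4, 6.1]
grip_width: 0.0471
gripper_force: 24.7
```

Emit:
arm_command:
  plan:
    - {"claw": 1, "tx": 0, "ty": 0, "tz": 0, "ax": 0, "ay": 0, "az": 0}
    - {"claw": 1, "tx": 0, "ty": 0, "tz": 0, "ax": 0, "ay": 0, "az": 0}
    - {"claw": 1, "tx": 0, "ty": 0, "tz": 0, "ax": 0, "ay": 0, "az": 0}
    - {"claw": 1, "tx": 0, "ty": 0, "tz": -0.0005, "ax": 0, "ay": 0, "az": 0}
    - {"claw": 1, "tx": 0, "ty": 0, "tz": -0.005, "ax": 0, "ay": 0, "az": 0}
    - {"claw": 1, "tx": 0, "ty": 0, "tz": -0.01, "ax": 0, "ay": 0, "az": 0}
    - {"claw": 1, "tx": 0, "ty": 0, "tz": -0.015, "ax": 0, "ay": 0, "az": 0}
    - {"claw": 1, "tx": 0, "ty": 0, "tz": -0.02, "ax": 0, "ay": 0, "az": 0}
    - {"claw": 1, "tx": 0, "ty": 0, "tz": -0.02, "ax": 0, "ay": 0, "az": 0}
    - {"claw": 1, "tx": 0, "ty": 0, "tz": -0.02, "ax": 0, "ay": 0, "az": 0}

```text
clock: 22.3
tcp_pos: [0.5153, 0.1814, 0.3048]
orientation: [2.42, 2.003, 0.0]
contact_force: [0.8, -0.3, 0.4]
grip_width: 0.0467
gripper_force: 25.9
```

```bash
python3 - <<'E'
from h import *
go(.5411,-.1845,.320,.3)
r.grab_frame("scene");im=save("top","t6")
for n in("top","scene"):print([w(n,d["location"]).round(3).tolist() for d in r.tip_of("head",n)])
E
```

```text
t22.3 p [0.5153 0.1814 0.3048] th-10.8 tilt [ 0.  0. -1.] w0.0467 q [-0.87  0.43  0.53  1.98 -0.3   0.8  -0.36] | az -11.1 after turn: tx -0.3661 ty 0.0239 tz -0.0152
[[0.518, 0.179, 0.111]]
[[0.52, 0.184, 0.114]]
```

Head held; its bottom is at 0.112 m. I'm carrying it to the third bay.

Emit:
arm_command:
  plan:
    - {"claw": 1, "tx": 0, "ty": 0, "tz": 0, "ax": 0, "ay": 0, "az": -5.6}
    - {"claw": 1, "tx": 0, "ty": 0, "tz": 0, "ax": 0, "ay": 0, "az": -5.5}
    - {"claw": 1, "tx": -0.015, "ty": 0.002, "tz": 0, "ax": 0, "ay": 0, "az": 0}
    - {"claw": 1, "tx": -0.03, "ty": 0.002, "tz": 0, "ax": 0, "ay": 0, "az": 0}
    - {"claw": 1, "tx": -0.038, "ty": 0.002, "tz": 0, "ax": 0, "ay": 0, "az": 0}
    - {"claw": 1, "tx": -0.038, "ty": 0.002, "tz": 0, "ax": 0, "ay": 0, "az": 0}
    - {"claw": 1, "tx": -0.038, "ty": 0.002, "tz": 0, "ax": 0, "ay": 0, "az": 0}
    - {"claw": 1, "tx": -0.038, "ty": 0.002, "tz": 0, "ax": 0, "ay": 0, "az": 0}
    - {"claw": 1, "tx": -0.038, "ty": 0.002, "tz": 0, "ax": 0, "ay": 0, "az": 0}
    - {"claw": 1, "tx": -0.038, "ty": 0.002, "tz": 0, "ax": 0, "ay": 0, "az": 0}

```text
clock: 23.33
tcp_pos: [0.5323, -0.0929, 0.3022]
orientation: [-2.213, -2.227, 0.002]
contact_force: [0.6, 0.3, -1.0]
grip_width: 0.0466
gripper_force: 25.9
```

Emit:
arm_command:
  plan:
    - {"claw": 1, "tx": -0.036, "ty": 0.002, "tz": 0, "ax": 0, "ay": 0, "az": 0}
    - {"claw": 1, "tx": -0.028, "ty": 0.002, "tz": 0, "ax": 0, "ay": 0, "az": 0}
    - {"claw": 1, "tx": -0.018, "ty": 0.002, "tz": 0, "ax": 0, "ay": 0, "az": 0}
    - {"claw": 1, "tx": -0.011, "ty": 0.002, "tz": 0, "ax": 0, "ay": 0, "az": 0}
    - {"claw": 1, "tx": 0, "ty": 0, "tz": 0, "ax": 0, "ay": 0, "az": 0}
    - {"claw": 1, "tx": 0, "ty": 0, "tz": 0.01, "ax": 0, "ay": 0, "az": 0}
    - {"claw": 1, "tx": 0, "ty": 0, "tz": 0.02, "ax": 0, "ay": 0, "az": 0}
    - {"claw": 1, "tx": 0, "ty": 0, "tz": 0.02, "ax": 0, "ay": 0, "az": 0}
    - {"claw": 1, "tx": 0, "ty": 0, "tz": 0.01, "ax": 0, "ay": 0, "az": 0}
    - {"claw": 1, "tx": 0, "ty": 0, "tz": 0, "ax": 0, "ay": 0, "az": 0}

```text
clock: 24.17
tcp_pos: [0.5407, -0.1818, 0.2402]
orientation: [-2.208, -2.228, 0.004]
contact_force: [0.4, 0.1, -1.0]
grip_width: 0.0469
gripper_force: 25.9
```

```bash
python3 - <<'E'
from h import *
go(.5411,-.1845,.211,.3)
r.grab_frame("scene")
for n in("scene",):print([w(n,d["location"]).round(3).tolist() for t in("head","torso","boot") for d in r.tip_of(t,n)])
E
```

```text
t24.2 p [ 0.5407 -0.1818  0.2402] th0.5 tilt [-0.005  0.002 -1.   ] w0.0469 q [-0.14  0.56  0.47  1.96 -0.37  0.71  0.56] | az 0.2 after turn: tx -0.0027 ty 0.0003 tz 0.0292
[[0.544, -0.261, 0.018], [0.542, -0.346, 0.021], [0.666, 0.367, 0.004], [0.392, 0.399, 0.001]]
```

Emit:
arm_command:
  plan:
    - {"claw": 1, "tx": -0.001, "ty": 0, "tz": 0.008, "ax": 0, "ay": 0, "az": 0}
    - {"claw": 1, "tx": -0.001, "ty": 0, "tz": 0.008, "ax": 0, "ay": 0, "az": 0}
    - {"claw": 1, "tx": 0, "ty": 0, "tz": 0.007, "ax": 0, "ay": 0, "az": 0}
    - {"claw": 1, "tx": 0, "ty": 0, "tz": 0.003, "ax": 0, "ay": 0, "az": 0}
    - {"claw": 1, "tx": 0, "ty": 0, "tz": 0.002, "ax": 0, "ay": 0, "az": 0}
    - {"claw": 1, "tx": 0, "ty": 0, "tz": 0.001, "ax": 0, "ay": 0, "az": 0}
    - {"claw": 1, "tx": 0, "ty": 0, "tz": 0, "ax": 0, "ay": 0, "az": 0}
    - {"claw": 1, "tx": 0, "ty": 0, "tz": 0, "ax": 0, "ay": 0, "az": 0}
    - {"claw": 1, "tx": 0, "ty": 0, "tz": 0, "ax": 0, "ay": 0, "az": 0}
    - {"claw": 1, "tx": 0, "ty": 0, "tz": 0, "ax": 0, "ay": 0, "az": 0}

```text
clock: 25.2
tcp_pos: [0.5418, -0.1862, 0.2144]
orientation: [2.214, 2.228, 0.0]
contact_force: [0.6, 0.8, -1.6]
grip_width: 0.0468
gripper_force: 26.0
```

```bash
python3 - <<'E'
from h import *
go(.5411,-.1845,.211,.3)
r.grab_frame("scene")
print([w("scene",d["location"]).round(3).tolist() for d in r.tip_of("head","scene")])
E
```

```text
t25.2 p [ 0.5418 -0.1862  0.2144] th0.4 tilt [ 0. -0. -1.] w0.0468 q [-0.11  0.6   0.44  1.97 -0.4   0.66  0.59] | az 0.1 after turn: tx 0.0017 ty -0.0007 tz 0.0034
[[0.545, -0.184, 0.022]]
```

Still 3 mm above the floor with no contact force. I'm lowering the rest and releasing.

Emit:
arm_command:
  plan:
    - {"claw": 1, "tx": 0.0015, "ty": 0, "tz": 0.001, "ax": 0, "ay": 0, "az": 0}
    - {"claw": 1, "tx": 0, "ty": 0, "tz": 0.001, "ax": 0, "ay": 0, "az": 0}
    - {"claw": 1, "tx": 0, "ty": 0, "tz": 0.001, "ax": 0, "ay": 0, "az": 0}
    - {"claw": 1, "tx": 0, "ty": 0, "tz": 0, "ax": 0, "ay": 0, "az": 0}
    - {"claw": 1, "tx": 0, "ty": 0, "tz": 0, "ax": 0, "ay": 0, "az": 0}
    - {"claw": 1, "tx": 0, "ty": 0, "tz": 0, "ax": 0, "ay": 0, "az": 0}
    - {"claw": 0.42, "tx": 0, "ty": 0, "tz": 0, "ax": 0, "ay": 0, "az": 0}
    - {"claw": 0.38, "tx": 0, "ty": 0, "tz": 0, "ax": 0, "ay": 0, "az": 0}
    - {"claw": 0.32, "tx": 0, "ty": 0, "tz": 0, "ax": 0, "ay": 0, "az": 0}
    - {"claw": 0.2, "tx": 0, "ty": 0, "tz": 0, "ax": 0, "ay": 0, "az": 0}

```text
clock: 26.13
tcp_pos: [0.5417, -0.1847, 0.2112]
orientation: [2.214, 2.228, 0.0]
contact_force: [-0.3, -0.7, -0.5]
grip_width: 0.0677
gripper_force: 0.0
```

Emit:
arm_command:
  plan:
    - {"claw": 0.2, "tx": 0, "ty": 0, "tz": 0, "ax": 0, "ay": 0, "az": 0}
    - {"claw": 0.2, "tx": 0, "ty": 0, "tz": 0, "ax": 0, "ay": 0, "az": 0}
    - {"claw": 0.2, "tx": 0, "ty": 0, "tz": -0.005, "ax": 0, "ay": 0, "az": 0}
    - {"claw": 0.2, "tx": 0, "ty": 0, "tz": -0.015, "ax": 0, "ay": 0, "az": 0}
    - {"claw": 0.2, "tx": 0, "ty": 0, "tz": -0.025, "ax": 0, "ay": 0, "az": 0}
    - {"claw": 0.2, "tx": 0, "ty": 0, "tz": -0.03, "ax": 0, "ay": 0, "az": 0}
    - {"claw": 0.2, "tx": 0, "ty": 0, "tz": -0.025, "ax": 0, "ay": 0, "az": 0}
    - {"claw": 0.2, "tx": 0, "ty": 0, "tz": -0.01, "ax": 0, "ay": 0, "az": 0}
    - {"claw": 0.2, "tx": 0, "ty": 0, "tz": 0, "ax": 0, "ay": 0, "az": 0}
    - {"claw": 0.2, "tx": 0, "ty": 0, "tz": 0, "ax": 0, "ay": 0, "az": 0}

```text
clock: 26.97
tcp_pos: [0.5416, -0.1845, 0.3212]
orientation: [2.214, 2.229, 0.001]
contact_force: [-0.3, 1.0, 0.0]
grip_width: 0.0685
gripper_force: 0.0
```

```bash
python3 - <<'E'
from h import *
go(.499,.1045,.200,-2.5)
im=save("scene","s7")
for n in("scene",):print([w(n,d["location"]).round(3).tolist() for t in("head","hip") for d in r.tip_of(t,n)])
cv2.imwrite("pics/v7.png",cv2.resize(im[140:300,100:330,::-1],None,fx=3,fy=3))
E
```

```text
t27.0 p [ 0.5416 -0.1845  0.3212] th0.4 tilt [ 0.001  0.    -1.   ] w0.0685 q [-0.19  0.45  0.54  1.91 -0.3   0.86  0.5 ] | az 2.9 after turn: tx 0.2869 ty -0.0551 tz 0.1212
[[0.545, -0.182, 0.018], [0.503, 0.108, 0.02]]
```

View pics/v7.png

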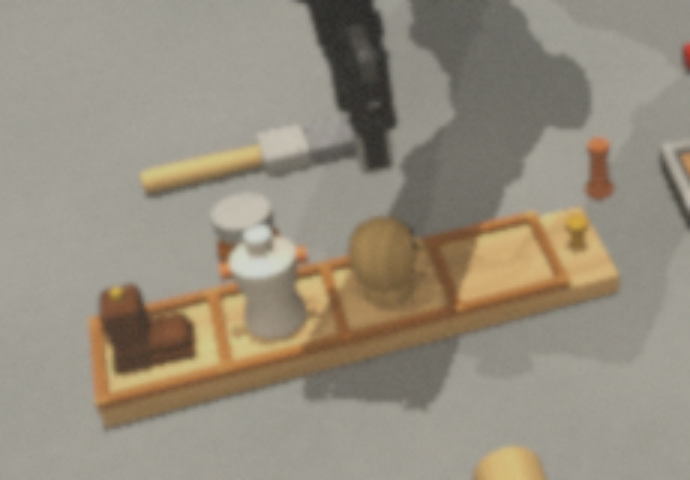

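Boot, torso and head stand upright in their bays. The hip is last.

Emit:
arm_command:
  plan:
    - {"claw": 0.2, "tx": 0, "ty": 0, "tz": 0, "ax": 0, "ay": 0, "az": 2.9}
    - {"claw": 0.2, "tx": 0.036, "ty": -0.0068, "tz": 0, "ax": 0, "ay": 0, "az": 0}
    - {"claw": 0.2, "tx": 0.036, "ty": -0.0068, "tz": 0, "ax": 0, "ay": 0, "az": 0}
    - {"claw": 0.2, "tx": 0.036, "ty": -0.0068, "tz": 0, "ax": 0, "ay": 0, "az": 0}
    - {"claw": 0.2, "tx": 0.036, "ty": -0.0068, "tz": 0, "ax": 0, "ay": 0, "az": 0}
    - {"claw": 0.2, "tx": 0.036, "ty": -0.0068, "tz": 0, "ax": 0, "ay": 0, "az": 0}
    - {"claw": 0.2, "tx": 0.036, "ty": -0.0068, "tz": 0, "ax": 0, "ay": 0, "az": 0}
    - {"claw": 0.2, "tx": 0.036, "ty": -0.0068, "tz": 0, "ax": 0, "ay": 0, "az": 0}
    - {"claw": 0.2, "tx": 0.022, "ty": -0.004, "tz": 0, "ax": 0, "ay": 0, "az": 0}
    - {"claw": 0.2, "tx": 0.0134, "ty": -0.0025, "tz": 0, "ax": 0, "ay": 0, "az": 0}

```text
clock: 27.95
tcp_pos: [0.4993, 0.1085, 0.3199]
orientation: [-2.264, -2.176, 0.003]
contact_force: [-0.5, -0.3, -0.6]
grip_width: 0.0684
gripper_force: 0.0
```

Emit:
arm_command:
  plan:
    - {"claw": 0.2, "tx": 0, "ty": 0, "tz": 0, "ax": 0, "ay": 0, "az": 0}
    - {"claw": 0.2, "tx": 0, "ty": 0, "tz": 0.01, "ax": 0, "ay": 0, "az": 0}
    - {"claw": 0.2, "tx": 0, "ty": 0, "tz": 0.02, "ax": 0, "ay": 0, "az": 0}
    - {"claw": 0.2, "tx": 0, "ty": 0, "tz": 0.02, "ax": 0, "ay": 0, "az": 0}
    - {"claw": 0.2, "tx": 0, "ty": 0, "tz": 0.01, "ax": 0, "ay": 0, "az": 0}
    - {"claw": 0.2, "tx": 0, "ty": 0, "tz": 0, "ax": 0, "ay": 0, "az": 0}
    - {"claw": 0.2, "tx": 0, "ty": 0, "tz": 0, "ax": 0, "ay": 0, "az": 0}
    - {"claw": 0.2, "tx": 0, "ty": 0, "tz": 0, "ax": 0, "ay": 0, "az": 0}
    - {"claw": 0.2, "tx": 0, "ty": 0, "tz": 0, "ax": 0, "ay": 0, "az": 0}
    - {"claw": 0.2, "tx": 0, "ty": 0, "tz": 0, "ax": 0, "ay": 0, "az": 0}

```text
clock: 28.78
tcp_pos: [0.5008, 0.1047, 0.262]
orientation: [2.27, 2.171, 0.002]
contact_force: [0.2, 0.7, 0.3]
grip_width: 0.0686
gripper_force: 0.0
```

```bash
python3 - <<'E'
from h import *
go(.500,.105,.200,-2.5)
im=save("scene","s8")
cv2.imwrite("pics/v8.png",cv2.resize(im[110:220,290:460,::-1],None,fx=4,fy=4))
E
```

```text
t28.8 p [0.5008 0.1047 0.262 ] th-2.6 tilt [ 0.001  0.001 -1.   ] w0.0686 q [-0.7   0.44  0.47  2.09 -0.31  0.68 -0.08] | az -0.1 after turn: tx 0.0002 ty -0.0008 tz 0.0620
```

View pics/v8.png

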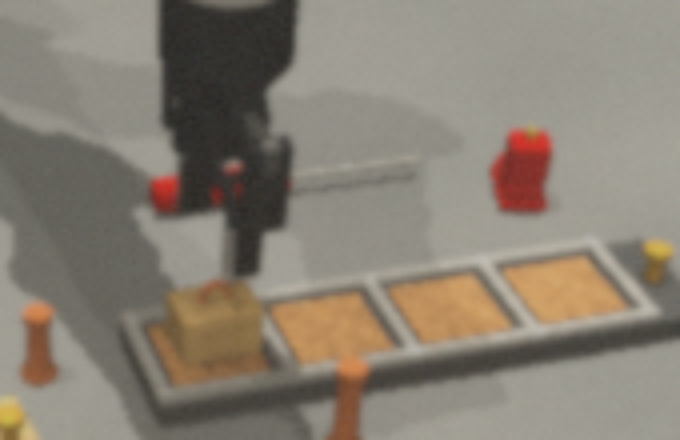

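The gripper is right above the hip at (215,325). I'm lowering and gripping.

Emit:
arm_command:
  plan:
    - {"claw": 0.2, "tx": 0, "ty": 0, "tz": 0.017, "ax": 0, "ay": 0, "az": 0}
    - {"claw": 0.2, "tx": 0, "ty": 0, "tz": 0.017, "ax": 0, "ay": 0, "az": 0}
    - {"claw": 0.2, "tx": 0, "ty": 0, "tz": 0.017, "ax": 0, "ay": 0, "az": 0}
    - {"claw": 0.2, "tx": 0, "ty": 0, "tz": 0.01, "ax": 0, "ay": 0, "az": 0}
    - {"claw": 0.3, "tx": 0, "ty": 0, "tz": 0, "ax": 0, "ay": 0, "az": 0}
    - {"claw": 0.4, "tx": 0, "ty": 0, "tz": 0, "ax": 0, "ay": 0, "az": 0}
    - {"claw": 0.5, "tx": 0, "ty": 0, "tz": 0, "ax": 0, "ay": 0, "az": 0}
    - {"claw": 0.55, "tx": 0, "ty": 0, "tz": 0, "ax": 0, "ay": 0, "az": 0}
    - {"claw": 0.6, "tx": 0, "ty": 0, "tz": 0, "ax": 0, "ay": 0, "az": 0}
    - {"claw": 1, "tx": 0, "ty": 0, "tz": 0, "ax": 0, "ay": 0, "az": 0}

```text
clock: 29.67
tcp_pos: [0.5009, 0.1049, 0.2012]
orientation: [2.27, 2.171, 0.003]
contact_force: [-0.1, 0.4, 6.1]
grip_width: 0.0356
gripper_force: 25.9
```

Emit:
arm_command:
  plan:
    - {"claw": 1, "tx": 0, "ty": 0, "tz": 0, "ax": 0, "ay": 0, "az": 0}
    - {"claw": 1, "tx": 0, "ty": 0, "tz": 0, "ax": 0, "ay": 0, "az": 0}
    - {"claw": 1, "tx": 0, "ty": 0, "tz": 0, "ax": 0, "ay": 0, "az": 0}
    - {"claw": 1, "tx": 0, "ty": 0, "tz": -0.0005, "ax": 0, "ay": 0, "az": 0}
    - {"claw": 1, "tx": 0, "ty": 0, "tz": -0.005, "ax": 0, "ay": 0, "az": 0}
    - {"claw": 1, "tx": 0, "ty": 0, "tz": -0.01, "ax": 0, "ay": 0, "az": 0}
    - {"claw": 1, "tx": 0, "ty": 0, "tz": -0.015, "ax": 0, "ay": 0, "az": 0}
    - {"claw": 1, "tx": 0, "ty": 0, "tz": -0.02, "ax": 0, "ay": 0, "az": 0}
    - {"claw": 1, "tx": 0, "ty": 0, "tz": -0.02, "ax": 0, "ay": 0, "az": 0}
    - {"claw": 1, "tx": 0, "ty": 0, "tz": -0.02, "ax": 0, "ay": 0, "az": 0}

```text
clock: 30.5
tcp_pos: [0.5002, 0.1046, 0.2922]
orientation: [2.271, 2.171, -0.0]
contact_force: [0.2, -0.1, -1.1]
grip_width: 0.0357
gripper_force: 25.1
```

```bash
python3 - <<'E'
from h import *
go(.5406,-.1045,.300,.3)
r.grab_frame("scene");im=save("top","t9")
for n in("top","scene"):print([w(n,d["location"]).round(3).tolist() for d in r.tip_of("hip",n)])
E
```

```text
t30.5 p [0.5002 0.1046 0.2922] th-2.6 tilt [-0. -0. -1.] w0.0357 q [-0.73  0.39  0.5   2.07 -0.27  0.74 -0.11] | az -2.9 after turn: tx -0.2093 ty 0.0393 tz -0.0078
[]
[[0.503, 0.107, 0.114], [0.544, -0.183, 0.021]]
```

Emit:
arm_command:
  plan:
    - {"claw": 1, "tx": 0, "ty": 0, "tz": 0, "ax": 0, "ay": 0, "az": -2.9}
    - {"claw": 1, "tx": -0.015, "ty": 0.0044, "tz": 0, "ax": 0, "ay": 0, "az": 0}
    - {"claw": 1, "tx": -0.028, "ty": 0.0044, "tz": 0, "ax": 0, "ay": 0, "az": 0}
    - {"claw": 1, "tx": -0.035, "ty": 0.0044, "tz": 0, "ax": 0, "ay": 0, "az": 0}
    - {"claw": 1, "tx": -0.035, "ty": 0.0044, "tz": 0, "ax": 0, "ay": 0, "az": 0}
    - {"claw": 1, "tx": -0.035, "ty": 0.0044, "tz": 0, "ax": 0, "ay": 0, "az": 0}
    - {"claw": 1, "tx": -0.028, "ty": 0.0044, "tz": 0, "ax": 0, "ay": 0, "az": 0}
    - {"claw": 1, "tx": -0.018, "ty": 0.0044, "tz": 0, "ax": 0, "ay": 0, "az": 0}
    - {"claw": 1, "tx": -0.01, "ty": 0.0044, "tz": 0, "ax": 0, "ay": 0, "az": 0}
    - {"claw": 1, "tx": -0.0053, "ty": 0.0041, "tz": 0, "ax": 0, "ay": 0, "az": 0}

```text
clock: 31.53
tcp_pos: [0.5407, -0.1057, 0.2899]
orientation: [-2.217, -2.225, 0.002]
contact_force: [-0.1, 0.0, -0.2]
grip_width: 0.0357
gripper_force: 25.1
```

Emit:
arm_command:
  plan:
    - {"claw": 1, "tx": 0, "ty": 0, "tz": 0, "ax": 0, "ay": 0, "az": 0}
    - {"claw": 1, "tx": 0, "ty": 0, "tz": 0.01, "ax": 0, "ay": 0, "az": 0}
    - {"claw": 1, "tx": 0, "ty": 0, "tz": 0.02, "ax": 0, "ay": 0, "az": 0}
    - {"claw": 1, "tx": 0, "ty": 0, "tz": 0.02, "ax": 0, "ay": 0, "az": 0}
    - {"claw": 1, "tx": 0, "ty": 0, "tz": 0.01, "ax": 0, "ay": 0, "az": 0}
    - {"claw": 1, "tx": 0, "ty": 0, "tz": 0, "ax": 0, "ay": 0, "az": 0}
    - {"claw": 1, "tx": 0, "ty": 0, "tz": 0, "ax": 0, "ay": 0, "az": 0}
    - {"claw": 1, "tx": 0, "ty": 0, "tz": 0, "ax": 0, "ay": 0, "az": 0}
    - {"claw": 1, "tx": 0, "ty": 0, "tz": 0, "ax": 0, "ay": 0, "az": 0}
    - {"claw": 1, "tx": 0, "ty": 0, "tz": 0, "ax": 0, "ay": 0, "az": 0}

```text
clock: 32.37
tcp_pos: [0.5414, -0.1042, 0.2316]
orientation: [2.214, 2.228, 0.002]
contact_force: [0.1, -0.3, -0.9]
grip_width: 0.0354
gripper_force: 25.2
```

```bash
python3 - <<'E'
from h import *
go(.5406,-.1045,.1985,.3)
r.grab_frame("scene")
print([w("scene",d["location"]).round(3).tolist() for t in("hip","head") for d in r.tip_of(t,"scene")])
E
```

```text
t32.4 p [ 0.5414 -0.1042  0.2316] th0.4 tilt [ 0.002  0.    -1.   ] w0.0354 q [-0.27  0.54  0.44  2.01 -0.37  0.66  0.42] | az 0.1 after turn: tx -0.0003 ty -0.0008 tz 0.0331
[[0.544, -0.101, 0.051], [0.52, 0.257, 0.02], [0.543, -0.178, 0.019], [0.515, 0.219, 0.003]]
```

Emit:
arm_command:
  plan:
    - {"claw": 1, "tx": 0, "ty": -0.0005, "tz": 0.01, "ax": 0, "ay": 0, "az": 0}
    - {"claw": 1, "tx": 0, "ty": 0, "tz": 0.01, "ax": 0, "ay": 0, "az": 0}
    - {"claw": 1, "tx": 0, "ty": 0, "tz": 0.006, "ax": 0, "ay": 0, "az": 0}
    - {"claw": 1, "tx": 0, "ty": 0, "tz": 0.004, "ax": 0, "ay": 0, "az": 0}
    - {"claw": 1, "tx": 0, "ty": 0, "tz": 0.002, "ax": 0, "ay": 0, "az": 0}
    - {"claw": 1, "tx": 0, "ty": 0, "tz": 0.001, "ax": 0, "ay": 0, "az": 0}
    - {"claw": 1, "tx": 0, "ty": 0, "tz": 0, "ax": 0, "ay": 0, "az": 0}
    - {"claw": 1, "tx": 0, "ty": 0, "tz": 0, "ax": 0, "ay": 0, "az": 0}
    - {"claw": 1, "tx": 0, "ty": 0, "tz": 0, "ax": 0, "ay": 0, "az": 0}
    - {"claw": 1, "tx": 0, "ty": 0, "tz": 0, "ax": 0, "ay": 0, "az": 0}

```text
clock: 33.35
tcp_pos: [0.5398, -0.1043, 0.1982]
orientation: [-2.213, -2.226, 0.001]
contact_force: [-5.8, 1.6, 12.3]
grip_width: 0.0354
gripper_force: 26.9
```

Emit:
arm_command:
  plan:
    - {"claw": 0.54, "tx": 0, "ty": 0, "tz": 0, "ax": 0, "ay": 0, "az": 0}
    - {"claw": 0.5, "tx": 0, "ty": 0, "tz": 0, "ax": 0, "ay": 0, "az": 0}
    - {"claw": 0.45, "tx": 0, "ty": 0, "tz": 0, "ax": 0, "ay": 0, "az": 0}
    - {"claw": 0.35, "tx": 0, "ty": 0, "tz": 0, "ax": 0, "ay": 0, "az": 0}
    - {"claw": 0.3, "tx": 0, "ty": 0, "tz": 0, "ax": 0, "ay": 0, "az": 0}
    - {"claw": 0.3, "tx": 0, "ty": 0, "tz": -0.005, "ax": 0, "ay": 0, "az": 0}
    - {"claw": 0.3, "tx": 0, "ty": 0, "tz": -0.015, "ax": 0, "ay": 0, "az": 0}
    - {"claw": 0.3, "tx": 0, "ty": 0, "tz": -0.03, "ax": 0, "ay": 0, "az": 0}
    - {"claw": 0.3, "tx": 0, "ty": 0, "tz": -0.04, "ax": 0, "ay": 0, "az": 0}
    - {"claw": 0.3, "tx": 0, "ty": 0, "tz": -0.04, "ax": 0, "ay": 0, "az": 0}

```text
clock: 34.18
tcp_pos: [0.5399, -0.1043, 0.3287]
orientation: [-2.214, -2.227, 0.003]
contact_force: [1.5, -0.2, -0.3]
grip_width: 0.0599
gripper_force: 0.0
```

Emit:
arm_command:
  plan:
    - {"claw": 0.3, "tx": 0.03, "ty": -0.005, "tz": -0.01, "ax": 0, "ay": 0, "az": 0}
    - {"claw": 0.3, "tx": 0.03, "ty": -0.005, "tz": 0, "ax": 0, "ay": 0, "az": 0}
    - {"claw": 0.3, "tx": 0.03, "ty": -0.005, "tz": 0, "ax": 0, "ay": 0, "az": 0}
    - {"claw": 0.3, "tx": 0.03, "ty": -0.005, "tz": 0, "ax": 0, "ay": 0, "az": 0}
    - {"claw": 0.3, "tx": 0.03, "ty": -0.005, "tz": 0, "ax": 0, "ay": 0, "az": 0}
    - {"claw": 0.3, "tx": 0.03, "ty": -0.005, "tz": 0, "ax": 0, "ay": 0, "az": 0}
    - {"claw": 0.3, "tx": 0.03, "ty": 0, "tz": 0, "ax": 0, "ay": 0, "az": 0}
    - {"claw": 0.3, "tx": 0.03, "ty": 0, "tz": 0, "ax": 0, "ay": 0, "az": 0}
    - {"claw": 0.3, "tx": 0.02, "ty": 0, "tz": 0, "ax": 0, "ay": 0, "az": 0}
    - {"claw": 0.3, "tx": 0, "ty": 0, "tz": 0, "ax": 0, "ay": 0, "az": 0}

```text
clock: 35.02
tcp_pos: [0.5084, 0.1609, 0.3379]
orientation: [-2.206, -2.235, -0.003]
contact_force: [0.1, -0.2, -0.3]
grip_width: 0.0597
gripper_force: 0.0
```

```bash
python3 - <<'E'
from h import *
go(.5,.15,.35,0)
s=save("scene","s9");t=save("top","t9b")
for q in("hip","head","torso","boot"):
  for n in("top","scene"):print(q,n,[w(n,d["location"]).round(3).tolist() for d in r.tip_of(q,n)])
a=cv2.resize(t[160:226,320:500,::-1],None,fx=3.6,fy=3.6,interpolation=cv2.INTER_CUBIC)
b=cv2.resize(s[180:280,120:330,::-1],None,fx=3,fy=3,interpolation=cv2.INTER_CUBIC);b=cv2.copyMakeBorder(b,0,0,0,a.shape[1]-b.shape[1],0)
cv2.imwrite("pics/v9.png",np.clip(np.vstack([a,b])*1.4,0,255).astype(np.uint8))
E
```

```text
t35.0 p [0.5084 0.1609 0.3379] th0.8 tilt [ 0.     0.002 -1.   ] w0.0597 q [-0.81  0.35  0.48  1.99 -0.21  0.85 -0.2 ] | az 0.8 after turn: tx -0.0109 ty -0.0084 tz -0.0121
hip top [[0.536, -0.104, 0.019]]
hip scene [[0.542, -0.101, 0.017], [0.502, 0.101, 0.02]]
head top [[0.543, -0.187, 0.019]]
head scene [[0.544, -0.181, 0.017], [0.51, 0.184, 0.018]]
torso top [[0.543, -0.268, 0.022]]
torso scene [[0.544, -0.263, 0.017], [0.518, 0.22, 0.001]]
boot top [[0.54, -0.35, 0.018], [0.663, 0.37, -0.002], [0.389, 0.394, 0.0], [0.504, 0.103, 0.02]]
boot scene [[0.665, 0.365, 0.004], [0.544, -0.341, 0.02], [0.394, 0.398, -0.0]]
```

View pics/v9.png

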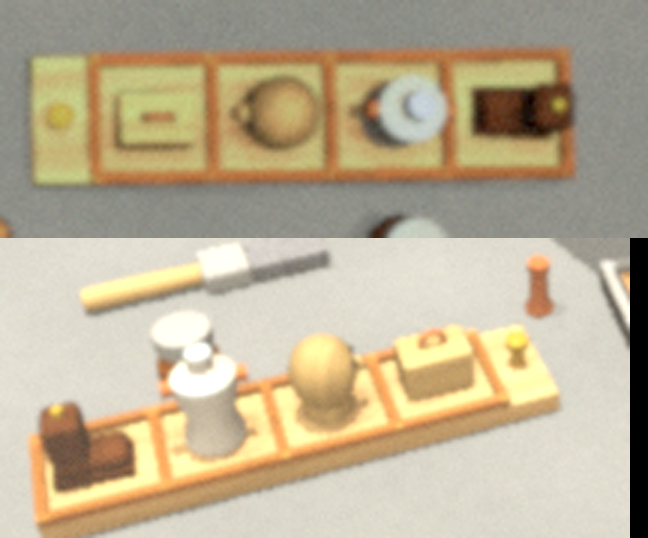

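All four stand upright and centred in the build rack. From the knob the order is hip (155,118), head (280,112), torso (410,108), boot (525,110), the reverse of the strip-down rack.

```bash
python3 -c "
from bench import r
print(r.hand_in())"
```

```text
the job is handed in; nothing more can be done
None
```

All four parts are standing upright and released in the build rack in reverse order (from the knob: hip, head, torso, boot), each within a few millimetres of its bay's centre, and the job was handed in at about 35 s with nothing knocked over.

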